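Stroke the reader's slide, turn the check plate and run it home

ROBOT

A 7-joint arm with a two-finger parallel gripper is mounted at the origin on the work surface. World frame = base frame: x ahead of the robot, y to its left, z up, the work surface at z = 0. Lengths are in mm, angles in rad, forces in N, time in s.
With the tool pointing down it reaches from about 350 to 900 mm from the base axis. Payload 8.1 kg.
Tool frame: the origin (TCP) lies at the very end of the fingers, on their centre line; the grasp point (between the pads) lies 19 mm behind it; y points along the fingers, z is the direction in which the jaws open and shut, and the axes are right-handed (so a half turn about y gives the same grasp; the last joint's range is limited). The gripper opens to 92 mm and grips with 3 to 60 N. Pads are 19 mm wide; open, the fingers measure 130 mm over their backs; the gripper's body (75 mm by 190 mm) begins 47 mm behind the grasp point.
Start: joints at [-1.357, 0.434, 0.025, 1.573, -0.012, 1.134, -0.075], TCP at [194.732, 593.903, 226.742] pointing down, gripper open.
Joint ranges: [-2.62, 2.62], [-0.44, 2.09], [-1.27, 1.32], [0.08, 2.57], [-1.32, 4.46], [0.12, 2], [-2.74, 2.74]. Speed limits (rad/s): [2.22, 2.22, 3.01, 3.01, 3.14, 3.14, 3.14].

INTERFACE

Orientations are given as [roll, pitch, yaw] about the fixed x, y, z axes, in that order (R = Rz(yaw) Ry(pitch) Rx(roll)).
In Python, from station import get_state, camera, sign_off gives the robot as it stands.
- The arm moves only by the shell command python3 -m jog 'ROWS'. ROWS is JSON, a list of rows, each an object with "rot": the turn, a rotation vector about the tool's x, y, z in units of 6 degrees (1.0 is 6 degrees), a list of three; "slide": the shift along the tool's x, y, z in m, a list of three; "fingers": the opening in per cent of the stroke, from 0 (shut) to 100 (fully open). A call has 1 to 10 rows; each row is the pose to reach, as a shift and turn from the pose commanded when the call began, along the tool's axes at that moment; what a row does not reach only later rows make up. A row lasts 1/8 s, in which the tool goes at most 62.5 mm and 10.7 degrees, less where a joint would pass 70% of its speed; a pose out of reach is approached as far as the arm can. A call with a gripper value outside its range is refused whole. The fingers move at their own pace and stop on an object; the grip force is fixed at half the most. Time passes only in rows, so rows that repeat a pose let the fingers close. It gives the time, the measured TCP pose, the force and the opening at its end, in the units of the state.
- get_state(): the state, without advancing time (a new reading comes with each control period).
- camera(name): name is "scene" or "top" or "wrist"; returns a dict with "frame" (400x640x3 uint8, red, green, blue), "fx", "fy", "cx", "cy" (pixels), "xyz" and "attitude" of the camera in the world. Camera axes: x right, y down, z forward; pixel columns grow to the right and rows downward; lengths in mm; the calibration is good to about 2 mm. A picture is of the moment at which its call begins. There is no depth.
- sign_off(): hands the job in, once; it reports no verdict.
The state is a dict: "clock": time; "joints": joint angles; "joint_vel": joint speeds; "effort": joint torques, N m; "tcp_pos": TCP position; "orientation": TCP orientation; "ft_force": force on the tool from outside, world axes, zero at the start; "torque": the same for the moment, N m; "grip_width": finger opening in mm.
Only numpy, scipy, OpenCV 4.12 (cv2) and the standard library are available. Lean on these libraries where they do the work, as an engineer would, in place of code of your own. Each camera call takes 0.05 s, during which the arm holds its last target.

TASK

Check the reader's slide: push the empty carriage slowly to its stop at the reading head, then through its full travel to the stop at the other end, feeling for sticky spots. Leaving the carriage at that far end, take the plate with the grip tab from its bench stand, turn it over so that its disc face shows outward, lean it on the carriage's cradle with its bottom edge down on the ledge, and let go. Then slide the carriage slowly, plate aboard, fully home against the stop at the reading head, leaving the plain plate and the other things on the bench where they are.

Things in the scene. Friction and masses are not known exactly. Their poses are not given: they have to be found in the camera images.
- slide: Fixed slide unit: grey base 100 (x) by 460 (y) by 12 mm with a steel rail along y and a stop at each end. At the +y end the cream reading head, 240 x 170 x 190 mm (y 240 to 410), whose lens arm juts out at x 65 to 150, y 190 to 250, z 130 to 185. Origin: centre of the base's underside; x away from the robot, y along the rail to the reading head (robot's left), z up.
- carriage (a joint): Carriage position along slide +y, m: 0 = at the stop away from the reading head, 0.20 = home at the reading head's stop. Friction about 2.5 N plus 6 N per m/s; stays where left; keep it under 0.4 m/s. Aluminium plate 85 (x) by 200 mm (y), top at z = 42 mm, centred at slide y = -100 mm when the joint is 0; carries the post (-y end) and the cradle (+y end).
- post_top (a point): Centre of the top of the carriage's upright round steel push post: 20 mm diameter, from z = 42 to 125 mm above the bench, 75 mm to -y of the carriage's centre, 115 mm (along y) from the cradle's middle and 57 mm clear of its ledge. Moves with the carriage.
- cradle_seat (a point): Where the check plate's origin belongs when seated on the carriage's cradle, either face outward (4 mm out from the backrest, on the ledge). Moves with the carriage; axes parallel to the slide's. The cradle is an easel leaning back 30 degrees from vertical towards the robot: up the slope is (-0.5, 0, 0.866), outward normal (0.866, 0, 0.5). Same shape as the stands' rests.
- stand_a: Fixed grey stand of the check plate, base 95 x 100 x 12 mm; origin centre of underside; left or right of the other stand. Its rest leans back 30 degrees towards -x: ledge 96 mm wide square to the slope, lip 5 mm high 15 mm out from the backrest; backrest two uprights 12 mm wide at y = -32 and 32 mm, 55 mm up the slope, open between.
- check_plate: Loose aluminium plate, about 0.17 kg, 8 mm thick: 80 wide (y) by 75 mm high (z), a grip tab 36 mm wide on top to z = 111 mm. Origin: middle of bottom edge, mid-thickness; z up the plate, y along the edge, -x out of the disc face: raised disc 40 mm wide, 3 mm thick, 38 mm up; other face plain. Starts leaning in its stand, disc hidden against the backrest, plain face outward.
- plate_tab (a point): Middle of the check plate's grip tab, 93 mm up from its bottom edge, mid-thickness; axes as the plate's. The backrest ends 55 mm up, so both sides of the tab are free.
- blank_plate: Bystander: plain rectangular aluminium plate 80 x 95 x 8 mm without tab or disc, in the other stand. Origin and axes as for the check plate. Leave it in its stand.
- stand_b: The like stand that holds the plain plate.
- beaker: Bystander: glass beaker, 68 mm across, 85 mm tall; origin centre of underside.
- bottle: Bystander: white bottle, 64 mm across, 150 mm tall; origin centre of underside.
- jar: Bystander: amber jar, 72 mm across, 80 mm tall; origin centre of underside.
- dish: Bystander: white dish, 90 mm across, 20 mm tall; origin centre of underside.
- spatula: Bystander: steel spatula, 170 mm long, lying on the bench.
- flask: Bystander: clear bottle, 60 mm across, 120 mm tall; origin centre of underside.
Things that resemble listed ones, but are neither listed nor needed, are in the scene too. What is shaped like the check_plate but orange is not meant.

How it is judged (in metres and radians):
On the way, in this order (a step that is already met when the one before it is completed fails the run):
1. the carriage is pushed to the stop at the reading head, still empty (value of joint carriage above 0.194 m and distance of check_plate from where it was at the start of the episode below 0.02 m), for 0.05 s.
2. the empty carriage is stroked through its full travel to the far stop (value of joint carriage below 0.006 m and distance of check_plate from where it was at the start of the episode below 0.02 m), for 0.05 s.
3. the check plate leans in the cradle, disc face outward, let go, with the carriage at the far end (distance between check_plate and cradle_seat below 0.015 m and angle between check_plate's own x axis and vertical between 1.85 and 2.35 rad and angle between the y axis of check_plate and the y axis of slide, either way round below 0.2 rad and contact force between the fingers and check_plate below 0.05 N and value of joint carriage below 0.03 m), for 0.2 s.
At the end, for the whole second after the job is handed in: Carriage within 6 mm of its stop at the reading head; check plate leaning in its cradle, disc face outward, within 15 mm of its seat, about 15 degrees of the cradle's lean and 11 degrees of the rail's direction, released and at rest; plain plate within 40 mm of where it stood (distance between check_plate and cradle_seat below 0.015 m and angle between check_plate's own x axis and vertical between 1.85 and 2.35 rad and angle between the y axis of check_plate and the y axis of slide, either way round below 0.2 rad and contact force between the fingers and check_plate below 0.05 N and value of joint carriage above 0.194 m and linear speed of check_plate below 0.02 m/s and distance of blank_plate from where it was at the start of the episode below 0.04 m); the robot touches nothing.
It fails at once if the carriage is flung (faster than 0.4 m/s) (velocity of joint carriage above 0.4 m/s or velocity of joint carriage below -0.4 m/s).
It fails at once if a bystander is moved by more than 40 mm (distance of any of beaker, bottle, jar, dish, spatula, flask, blank_plate from where it was at the start of the episode above 0.04 m).
It also fails if it takes over 67 s, if anything falls off the work surface, if the arm or the gripper's body presses on something with over 40 N, if the wrist force passes 120 N, or if a joint passes its speed limit or range.

## Working session

There is one attempt and no reset: what is moved stays moved. The work goes in short steps, Python scripts to look and compute and a shell command to move; the robot and the scene stay as the last step left them, time stands still between calls to the robot, and variables do not carry over. Pictures are saved under pics/ and viewed, and the job is handed in when it is done.

```bash
ls; mkdir -p pics; cat > h.py <<'E'
from station import get_state, camera
import cv2, numpy as np
def snap(n,f):
    c=camera(n); cv2.imwrite('pics/'+f,cv2.cvtColor(c['frame'],cv2.COLOR_RGB2BGR))
    import json
    json.dump({k:np.array(c[k]).tolist() for k in c if k!='frame'},open('pics/'+f+'.json','w'))
    return c
E
python3 - <<'E'
from h import *
print(get_state())
for n in ['scene','top','wrist']:
    c=snap(n,n+'0.png'); print(n,[(k,c[k]) for k in c if k!='frame'])
E
```

```text
pics
{'clock': 0.0, 'joints': array([-1.35661023,  0.43523015,  0.02495865,  1.57411069, -0.01164124,
        1.13400521, -0.07511274]), 'joint_vel': array([ 0.00062399,  0.00077122, -0.00151591, -0.0018591 ,  0.00058109,
       -0.00067661, -0.00068685]), 'effort': array([ 4.69624938e-04, -6.67867184e+01,  9.85097140e-01, -3.14454746e+01,
       -6.05260301e-02,  4.29713249e-02,  1.42362846e-04]), 'tcp_pos': array([194.56732612, 593.3909038 , 225.93509169]), 'orientation': array([-1.57240151e+00, -1.02583004e-04, -3.16873180e-01]), 'ft_force': array([-0.76633641,  0.30953829,  0.40634064]), 'torque': array([0.03909081, 0.01563649, 0.00723934]), 'grip_width': 91.79874116992848}
scene [('fx', 421.6305009208459), ('fy', 421.6305009208459), ('cx', 323.18456035542096), ('cy', 202.4045487680089), ('xyz', array([1268.89891952, -142.0875965 ,  799.29142974])), ('attitude', array([-2.31690536, -0.01391175,  1.56578567]))]
top [('fx', 480.78839160595874), ('fy', 480.78839160595874), ('cx', 311.55395669149334), ('cy', 206.42653148613337), ('xyz', array([ 396.92180703, -141.7094341 , 1224.21418431])), ('attitude', array([-3.03391178,  0.01620526, -1.57115458]))]
wrist [('fx', 294.54350450814735), ('fy', 294.54350450814735), ('cx', 317.9200328637709), ('cy', 201.31181063139434), ('xyz', array([132.42495066, 613.53791845, 383.84491468])), ('attitude', array([2.89415644e+00, 1.41737564e-03, 1.25358228e+00]))]
```

View pics/scene0.png

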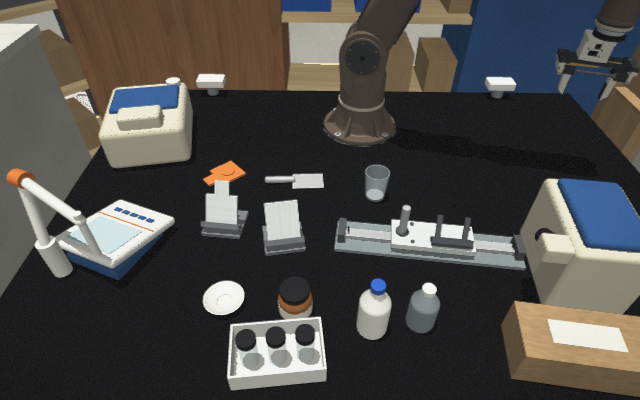

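View pics/top0.png

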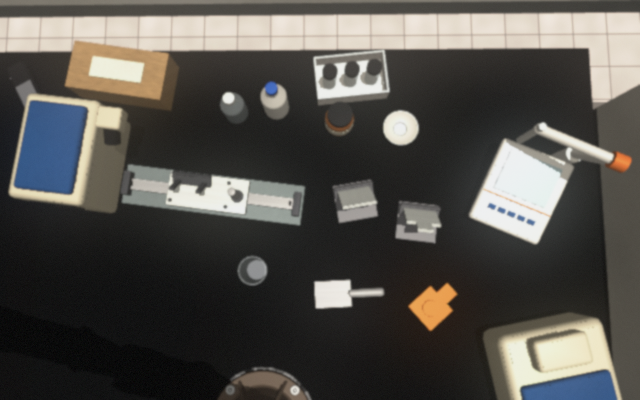

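View pics/wrist0.png

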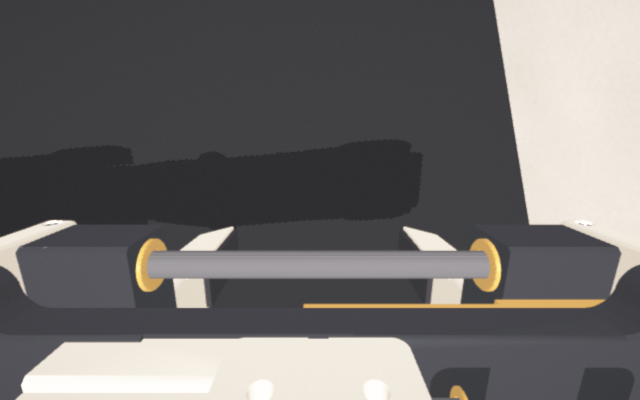

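The scene view shows the slide at (430,243), the post at (405,218), and the cradle at (452,235). The two stands are at (222,215) and (283,228). The orange look-alike is at (226,173). I'll enlarge these areas to check.

```bash
python3 - <<'E'
import cv2
t=cv2.imread('pics/top0.png'); s=cv2.imread('pics/scene0.png')
def crop(im,x,y,w,h,k,f): cv2.imwrite('pics/'+f,cv2.resize(im[y:y+h,x:x+w],None,fx=k,fy=k,interpolation=cv2.INTER_CUBIC))
crop(t,115,155,200,75,4,'c1.png')
crop(t,325,170,125,80,6,'c2.png')
crop(s,190,160,125,100,6,'c3.png')
crop(s,325,190,205,85,3.9,'c4.png')
E
```

```text
(no output)
```

View pics/c1.png

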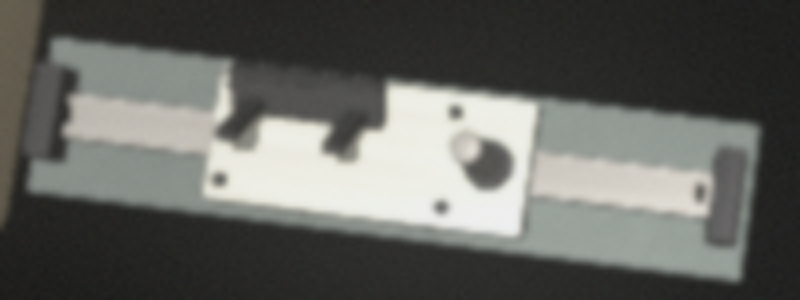

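View pics/c2.png

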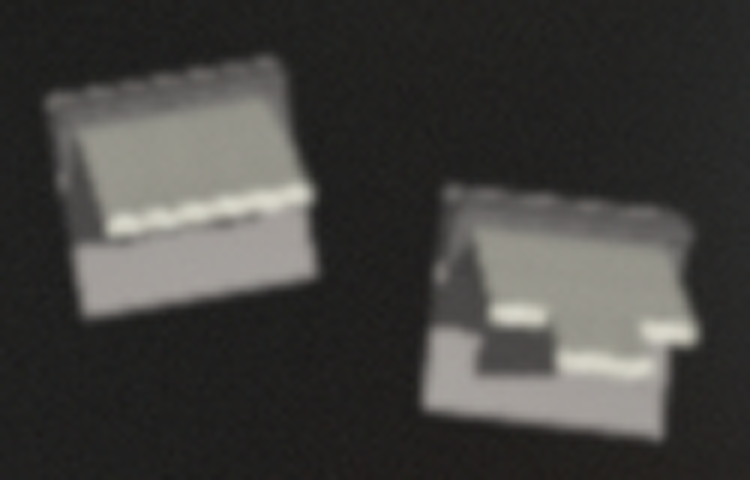

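View pics/c3.png

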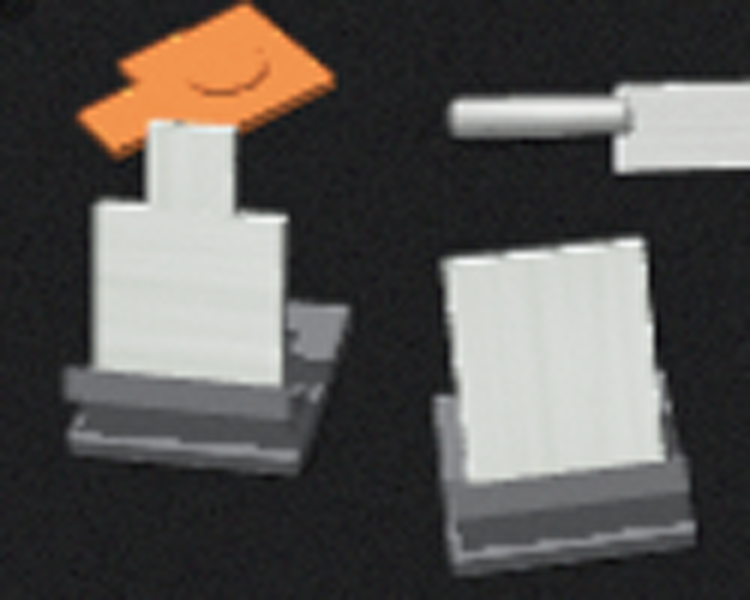

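View pics/c4.png

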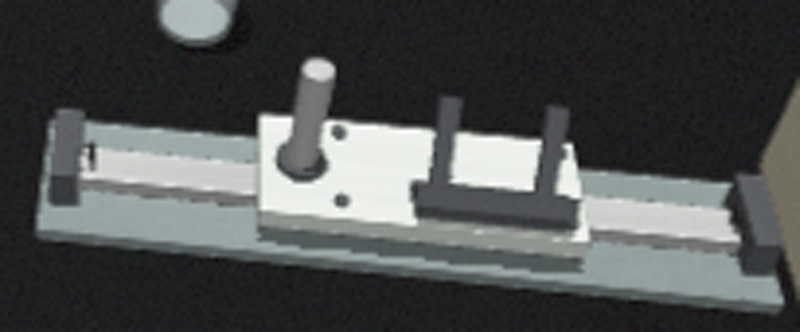

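Two things match the check plate's shape: the grey plate in a stand at top (419,218) / scene (222,205), and an orange plate lying at scene (226,173). The enlarged crop shows the grey one has a centred grip tab and stands upright with its plain face outward, so it is the check plate. The orange one is ruled out. The plate at scene (283,225) is the tab-less blank. Next I'll fit the poses.

```bash
cat >> h.py <<'E'
import json
from scipy.spatial.transform import Rotation as R
from scipy.optimize import least_squares
def load(f): return json.load(open('pics/'+f+'.json'))
def proj(c,P):
    P=np.atleast_2d(P); q=(P-np.array(c['xyz']))@R.from_euler('xyz',c['attitude']).as_matrix()
    return np.c_[c['fx']*q[:,0]/q[:,2]+c['cx'], c['fy']*q[:,1]/q[:,2]+c['cy']]
def atz(c,uv,z):
    uv=np.atleast_2d(uv).astype(float)
    d=np.c_[(uv[:,0]-c['cx'])/c['fx'],(uv[:,1]-c['cy'])/c['fy'],np.ones(len(uv))]@R.from_euler('xyz',c['attitude']).as_matrix().T
    o=np.array(c['xyz']); return o+d*((z-o[2])/d[:,2])[:,None]
def tri(obs):
    x0=atz(obs[0][0],obs[0][1],60)[0]
    r=least_squares(lambda p:np.concatenate([(proj(c,p)[0]-uv) for c,uv in obs]),x0); return r.x,r.fun
E
python3 - <<'E'
from h import *
T=load('top0.png');S=load('scene0.png')
ct=lambda l,o,k:np.array(l)/k+np.array(o)
# slide corners
uv=ct([(52,38),(762,123),(742,282),(28,192)],(115,155),4)
P=atz(T,uv,12); print('corners\n',P.round(1), [np.linalg.norm(P[i]-P[(i+1)%4]).round(1) for i in range(4)])
loc=np.array([(50,230),(50,-230),(-50,-230),(-50,230)])
def f(p):
    c,s=np.cos(p[2]),np.sin(p[2]); W=np.c_[p[0]+c*loc[:,0]-s*loc[:,1],p[1]+s*loc[:,0]+c*loc[:,1],12+0*loc[:,0]]
    return (proj(T,W)-uv).ravel()
r=least_squares(f,[500,0,0],x_scale=[100,100,.1]); print('slide',r.x,r.fun.round(2))
# check in scene image
sl=r.x
for a,b in loc:
    c,s=np.cos(sl[2]),np.sin(sl[2]); print(a,b,((proj(S,[sl[0]+c*a-s*b,sl[1]+s*a+c*b,12])[0]-[325,190])*3.9).round())
pt=ct([(466,148)],(115,155),4)[0]; ps=ct([(319,70)],(325,190),3.9)[0]
print('post tri',tri([(T,pt),(S,ps)]),'top z125',atz(T,pt,125),'scene',atz(S,ps,125))
# plate
pl=np.array([(4,-40,75),(4,40,75),(4,-18,111),(4,18,111)])
us=ct([(93,205),(287,217),(148,126),(237,130)],(190,160),6)
ut=ct([(695,325),(490,305),(650,362),(555,352)],(325,170),6)
def W(p,fl=pl):
    return (R.from_euler('ZY',[p[3],-p[4]]).as_matrix()@fl.T).T+p[:3]
g=lambda p:np.r_[(proj(S,W(p))-us).ravel(),(proj(T,W(p))-ut).ravel()]
r=least_squares(g,[450,-300,40,0,.5],x_scale=[100,100,100,.1,.1]); print('plate',r.x,np.degrees(r.x[3:]),r.fun.round(2)); print('tab',W(r.x,np.array([[0,0,93.]])))
p0=np.radians(30)
g2=lambda q:g(np.r_[q,p0]); r=least_squares(g2,[450,-300,40,0],x_scale=[100,100,100,.1]);print('plate30',r.x,np.degrees(r.x[3:]),r.fun.round(2)); print('tab',W(np.r_[r.x,p0],np.array([[0,0,93.]])))
E
```

```text
corners
 [[ 637.6  350.9   12. ]
 [ 581.  -106.7   12. ]
 [ 479.6  -94.2   12. ]
 [ 537.8  362.2   12. ]] [np.float64(461.1), np.float64(102.2), np.float64(460.1), np.float64(100.5)]
slide [ 5.58993748e+02  1.28044061e+02 -1.24713859e-01] [ 0.31  0.16 -0.12  0.4  -0.08 -0.47 -0.1  -0.07]
50 230 [775. 298.]
50 -230 [ 27. 223.]
-50 -230 [ 42. 112.]
-50 230 [740. 179.]
post tri (array([550.83163333,  64.94957137, 119.33604371]), array([-1.11650586, -0.13039141, -1.12890049,  0.08313719])) top z125 [[549.73143383  61.29401318 125.        ]] scene [[556.50555331  65.91110823 125.        ]]
plate [ 5.16093106e+02 -3.87880649e+02  2.65244164e+01 -9.77933418e-02
  5.47200234e-01] [-5.60314575 31.35226394] [-0.28 -0.05 -1.25  0.25 -0.73 -0.46 -1.35 -0.11 -1.18 -0.01 -1.1   0.06
 -0.56  0.1  -0.52  0.25]
tab [[ 467.93655762 -383.15618919  105.94498245]]
plate30 [ 5.14158501e+02 -3.87715076e+02  2.54787274e+01 -9.83410755e-02] [-5.63452858] [-0.22 -0.09 -1.2   0.22 -0.78 -0.44 -1.4  -0.08 -1.21  0.17 -1.12  0.22
 -0.53 -0.05 -0.49  0.08]
tab [[ 467.88317001 -383.14958296  106.01908993]]
```

```bash
cat >> h.py <<'E'
def rel(pos,Rt,st=None):
    st=st or get_state(); R0=R.from_euler('xyz',st['orientation'])
    d=R0.inv().apply(np.array(pos)-st['tcp_pos'])/1000
    rv=(R0.inv()*Rt).as_rotvec(degrees=True)/6
    print('slide',d.round(4).tolist(),'rot',rv.round(3).tolist()); return d,rv
def tool(yaw): return R.from_euler('xyz',[-np.pi/2,0,yaw])
E
python3 - <<'E'
from h import *
rel([550,65,226],tool(-.125))
E
```

```text
slide [0.5024, 0.0007, -0.3915] rot [0.012, -1.832, 0.0]
```

```bash
python3 -m jog '[{"slide":[0.25,0,-0.195],"rot":[0,-0.9,0],"fingers":100},{"slide":[0.25,0,-0.195],"rot":[0,-0.9,0],"fingers":100},{"slide":[0.25,0,-0.195],"rot":[0,-0.9,0],"fingers":100},{"slide":[0.25,0,-0.195],"rot":[0,-0.9,0],"fingers":100},{"slide":[0.502,0,-0.391],"rot":[0,-1.83,0],"fingers":100},{"slide":[0.502,0,-0.391],"rot":[0,-1.83,0],"fingers":100},{"slide":[0.502,0,-0.391],"rot":[0,-1.83,0],"fingers":100},{"slide":[0.502,0,-0.391],"rot":[0,-1.83,0],"fingers":100},{"slide":[0.502,0,-0.391],"rot":[0,-1.83,0],"fingers":100},{"slide":[0.502,0,-0.391],"rot":[0,-1.83,0],"fingers":100}]'
python3 - <<'E'
from h import *
st=get_state();print(st['joints'].round(3))
snap('wrist','w1.png')
rel([550,65,226],tool(-.125))
E
```

```text
clock: 1.4
tcp_pos: [544.4, 73.6, 226.8]
orientation: [-1.571, -0.0, -0.125]
ft_force: [0.7, 0.5, -0.2]
grip_width: 91.6
[-0.431  0.312  0.261  1.776 -0.091  1.066  1.308]
slide [0.0015, 0.001, 0.0011] rot [0.042, -0.086, 0.038]
```

View pics/w1.png

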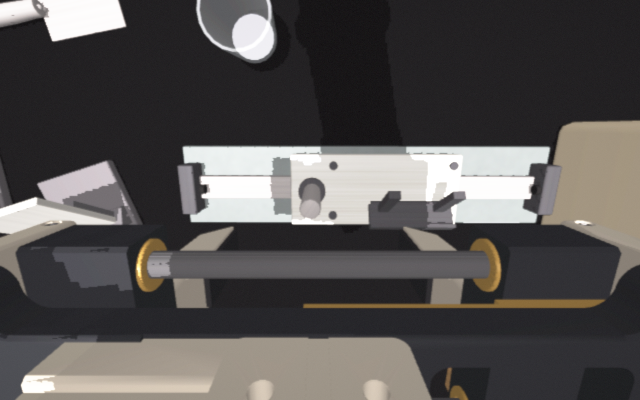

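The wrist view shows the post top at (310,208), the slide stops at (188,190) and (546,190), and the cradle ledge at (412,213). I'll locate the post from this view.

```bash
python3 - <<'E'
from h import *
W=load('w1.png');T=load('top0.png');S=load('scene0.png'); print(W['xyz'],W['attitude'])
print(atz(W,(310,208),125))
print('corners',atz(W,[(183,147),(549,147),(536,222),(192,222)],12).round(1))
print(tri([(W,(310,208)),(T,(231.5,192)),(S,(406.8,207.9))]))
im=cv2.imread('pics/w1.png'); cv2.imwrite('pics/w1c.png',cv2.resize(im[130:240,170:570],None,fx=2,fy=2,interpolation=cv2.INTER_CUBIC))
E
```

```text
[479.3539890481805, 81.18880327483903, 384.5676099863848] [2.89417024425366, -0.0004279610067561279, 1.445594405995725]
[[549.77282061  65.140484   125.        ]]
corners [[482.5 -88.5  12. ]
 [539.5 364.2  12. ]
 [637.1 353.5  12. ]
 [580.  -99.8  12. ]]
(array([551.11686473,  64.83003792, 119.85026051]), array([ 9.74430489e-04, -5.54455401e-02, -1.10375860e+00, -2.82533776e-01,
       -1.13461779e+00,  5.64200639e-02]))
```

View pics/w1c.png

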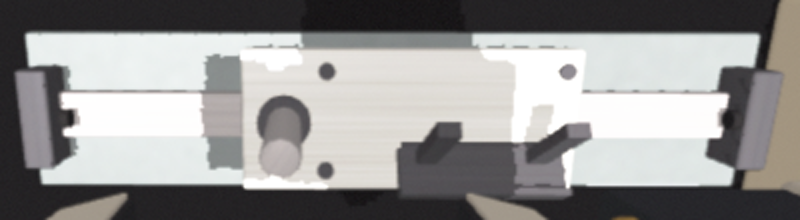

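```bash
python3 -m jog '[{"slide":[0,0.06,0],"rot":[0,0,0],"fingers":100},{"slide":[0,0.125,0],"rot":[0,0,0],"fingers":100},{"slide":[0,0.125,0],"rot":[0,0,0],"fingers":45},{"slide":[0,0.125,0],"rot":[0,0,0],"fingers":45},{"slide":[0,0.125,0],"rot":[0,0,0],"fingers":45},{"slide":[0,0.125,0],"rot":[0,0,0],"fingers":45}]'
python3 - <<'E'
from h import *
snap('scene','s2.png');im=cv2.imread('pics/s2.png'); cv2.imwrite('pics/s2c.png',cv2.resize(im[100:290,320:560],None,fx=3,fy=3))
E
```

```text
clock: 2.2
tcp_pos: [544.7, 75.7, 103.6]
orientation: [-1.569, -0.003, -0.125]
ft_force: [0.1, 0.4, -0.3]
grip_width: 56.4
```

View pics/s2c.png

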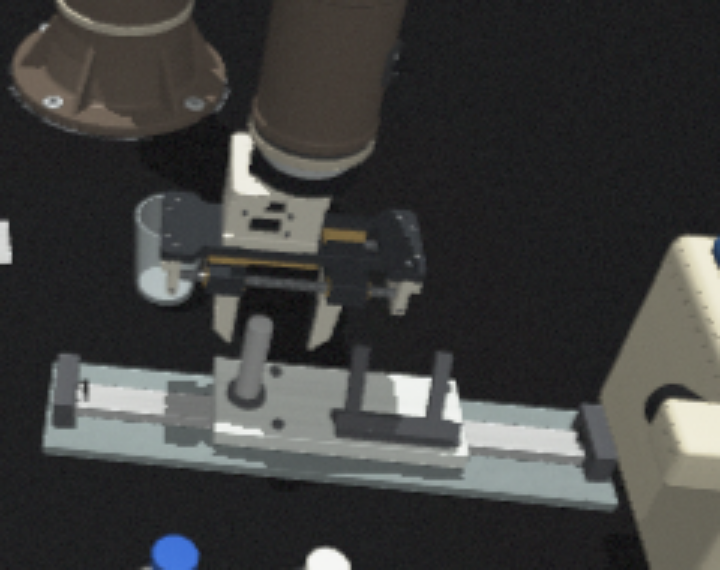

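```bash
python3 - <<'E'
from h import *
st=get_state();print(st['tcp_pos'],st['grip_width'],st['ft_force'])
rel([549.8+.125*90,65.1+.992*90,100],tool(-.125))
E
```

```text
[544.47547778  75.60969657 103.25286507] 52.1647882922725 [-0.58395723  0.70460602 -0.5537477 ]
slide [0.0066, 0.0034, 0.0802] rot [-0.011, -0.001, 0.023]
```

```bash
python3 -m jog '[{"slide":[0.006,0,0],"rot":[0,0,0],"fingers":45},{"slide":[0.006,0,0.01],"rot":[0,0,0],"fingers":45},{"slide":[0.006,0,0.02],"rot":[0,0,0],"fingers":45},{"slide":[0.006,0,0.03],"rot":[0,0,0],"fingers":45},{"slide":[0.006,0,0.04],"rot":[0,0,0],"fingers":45},{"slide":[0.006,0,0.05],"rot":[0,0,0],"fingers":45},{"slide":[0.006,0,0.06],"rot":[0,0,0],"fingers":45},{"slide":[0.006,0,0.07],"rot":[0,0,0],"fingers":45},{"slide":[0.006,0,0.08],"rot":[0,0,0],"fingers":45}]'
python3 - <<'E'
from h import *
snap('scene','s3.png');im=cv2.imread('pics/s3.png'); cv2.imwrite('pics/s3c.png',cv2.resize(im[100:290,320:560],None,fx=3,fy=3))
st=get_state();print(st['tcp_pos'],st['grip_width'],st['ft_force'])
E
```

```text
clock: 3.38
tcp_pos: [559.6, 154.5, 101.7]
orientation: [-1.571, 0.0, -0.125]
ft_force: [2.8, -3.0, 0.5]
grip_width: 41.3
[559.48009592 156.54148779 101.66462467] 41.673180879871495 [ 1.82462634 -0.43512941  0.5218987 ]
```

View pics/s3c.png

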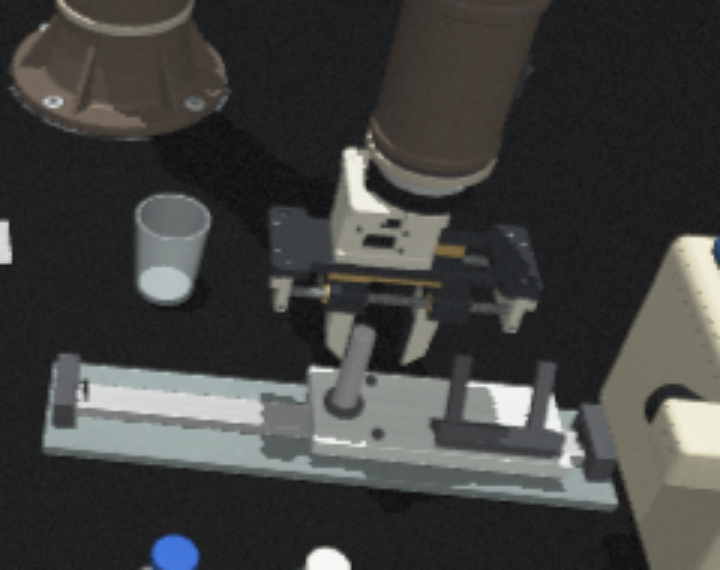

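The carriage follows the tool at about 3 N. A gap is left before the stop, at about crop (570,430), so I'll creep on and watch the force.

```bash
python3 -m jog '[{"slide":[0,0,0.005],"rot":[0,0,0],"fingers":45},{"slide":[0,0,0.010],"rot":[0,0,0],"fingers":45},{"slide":[0,0,0.015],"rot":[0,0,0],"fingers":45}]'; python3 -m jog '[{"slide":[0,0,0.003],"rot":[0,0,0],"fingers":45},{"slide":[0,0,0.003],"rot":[0,0,0],"fingers":45}]'
```

```text
clock: 3.8
tcp_pos: [560.9, 168.5, 101.5]
orientation: [-1.572, 0.001, -0.126]
ft_force: [-2.8, -19.7, 5.4]
grip_width: 41.5
clock: 4.05
tcp_pos: [561.0, 168.3, 101.5]
orientation: [-1.575, 0.002, -0.128]
ft_force: [-4.0, -11.4, 4.7]
grip_width: 41.6
```

```bash
python3 -m jog '[{"slide":[0,0,0.003],"rot":[0,0,0],"fingers":45},{"slide":[0,0,0.003],"rot":[0,0,0],"fingers":45}]'
```

```text
clock: 4.3
tcp_pos: [561.0, 168.4, 101.4]
orientation: [-1.578, 0.003, -0.13]
ft_force: [-5.2, -19.9, 7.7]
grip_width: 41.3
```

```bash
python3 -m jog '[{"slide":[0,0,0.003],"rot":[0,0,0],"fingers":45},{"slide":[0,0,0.003],"rot":[0,0,0],"fingers":45}]'
```

```text
clock: 4.55
tcp_pos: [561.1, 168.6, 101.3]
orientation: [-1.581, 0.003, -0.132]
ft_force: [-6.5, -26.8, 11.4]
grip_width: 41.6
```

Stop reached: the TCP held at y 168.4 while the force rose to 27 N. Now I'll stroke to the far end.

```bash
python3 -m jog '[{"slide":[0,0,-0.012],"rot":[0,0,0],"fingers":45},{"slide":[0,0,-0.024],"rot":[0,0,0],"fingers":45},{"slide":[0,0,-0.036],"rot":[0,0,0],"fingers":45},{"slide":[0,0,-0.048],"rot":[0,0,0],"fingers":45},{"slide":[0,0,-0.06],"rot":[0,0,0],"fingers":45},{"slide":[0,0,-0.072],"rot":[0,0,0],"fingers":45},{"slide":[0,0,-0.084],"rot":[0,0,0],"fingers":45},{"slide":[0,0,-0.096],"rot":[0,0,0],"fingers":45},{"slide":[0,0,-0.108],"rot":[0,0,0],"fingers":45},{"slide":[0,0,-0.12],"rot":[0,0,0],"fingers":45}]'
```

```text
clock: 5.8
tcp_pos: [547.3, 57.9, 101.7]
orientation: [-1.571, 0.0, -0.125]
ft_force: [-1.4, 3.6, 0.7]
grip_width: 41.3
```

```bash
python3 -m jog '[{"slide":[0,0,-0.012],"rot":[0,0,0],"fingers":45},{"slide":[0,0,-0.024],"rot":[0,0,0],"fingers":45},{"slide":[0,0,-0.036],"rot":[0,0,0],"fingers":45},{"slide":[0,0,-0.048],"rot":[0,0,0],"fingers":45},{"slide":[0,0,-0.06],"rot":[0,0,0],"fingers":45},{"slide":[0,0,-0.072],"rot":[0,0,0],"fingers":45},{"slide":[0,0,-0.084],"rot":[0,0,0],"fingers":45},{"slide":[0,0,-0.092],"rot":[0,0,0],"fingers":45}]'
```

```text
clock: 6.8
tcp_pos: [535.8, -33.6, 101.7]
orientation: [-1.571, 0.0, -0.126]
ft_force: [-1.0, 2.2, 0.4]
grip_width: 41.3
```

```bash
python3 -m jog '[{"slide":[0,0,-0.006],"rot":[0,0,0],"fingers":45},{"slide":[0,0,-0.012],"rot":[0,0,0],"fingers":45}]'
```

```text
clock: 7.05
tcp_pos: [534.5, -44.6, 101.7]
orientation: [-1.571, 0.0, -0.125]
ft_force: [-1.6, 3.0, -0.4]
grip_width: 41.5
```

```bash
python3 -m jog '[{"slide":[0,0,-0.004],"rot":[0,0,0],"fingers":45},{"slide":[0,0,-0.004],"rot":[0,0,0],"fingers":45}]'
```

```text
clock: 7.3
tcp_pos: [534.4, -49.2, 101.8]
orientation: [-1.571, -0.001, -0.126]
ft_force: [-0.2, 0.1, -0.6]
grip_width: 41.3
```

```bash
python3 -m jog '[{"slide":[0,0,-0.004],"rot":[0,0,0],"fingers":45},{"slide":[0,0,-0.007],"rot":[0,0,0],"fingers":45},{"slide":[0,0,-0.007],"rot":[0,0,0],"fingers":45}]'
```

```text
clock: 7.68
tcp_pos: [534.2, -52.0, 101.8]
orientation: [-1.567, -0.001, -0.122]
ft_force: [2.5, 11.8, -2.2]
grip_width: 41.1
```

```bash
python3 -m jog '[{"slide":[0,0,-0.004],"rot":[0,0,0],"fingers":45},{"slide":[0,0,-0.004],"rot":[0,0,0],"fingers":45}]'
```

```text
clock: 7.92
tcp_pos: [534.2, -52.2, 101.7]
orientation: [-1.564, -0.001, -0.119]
ft_force: [3.5, 22.6, -3.7]
grip_width: 41.8
```

Far stop reached: the TCP is held at y −52 and the force rises to 22 N. I'll centre the fingers, rise and look.

```bash
python3 -m jog '[{"slide":[0,0,0.018],"rot":[0,0,0],"fingers":45},{"slide":[0,0,0.018],"rot":[0,0,0],"fingers":70},{"slide":[0,-0.06,0.018],"rot":[0,0,0],"fingers":100},{"slide":[0,-0.12,0.018],"rot":[0,0,0],"fingers":100},{"slide":[0,-0.16,0.018],"rot":[0,0,0],"fingers":100},{"slide":[-0.08,-0.16,0.05],"rot":[0,0,0],"fingers":100},{"slide":[-0.08,-0.16,0.05],"rot":[0,0,0],"fingers":100},{"slide":[-0.08,-0.16,0.05],"rot":[0,0,0],"fingers":100}]'
python3 - <<'E'
from h import *
for n in ['wrist','scene']:
    snap(n,n+'4.png')
im=cv2.imread('pics/scene4.png'); cv2.imwrite('pics/s4c.png',cv2.resize(im[190:280,310:530],None,fx=3.6,fy=3.6,interpolation=cv2.INTER_CUBIC))
st=get_state();print(st['tcp_pos'],st['joints'].round(2),load('wrist4.png'))
E
```

```text
clock: 8.93
tcp_pos: [458.4, -0.1, 262.1]
orientation: [-1.571, -0.0, -0.125]
ft_force: [1.5, 0.4, -0.2]
grip_width: 91.8
[460.10186354  -0.86720224 262.01445294] [-0.34  0.13  0.25  1.92 -0.03  1.1   1.37] {'fx': 294.54350450814735, 'fy': 294.54350450814735, 'cx': 317.9200328637709, 'cy': 201.31181063139434, 'xyz': [393.3317491377787, 7.419672270906842, 419.8839628174293], 'attitude': [2.893809816919887, -0.0004100122340986445, 1.4455582315426274]}
```

View pics/wrist4.png

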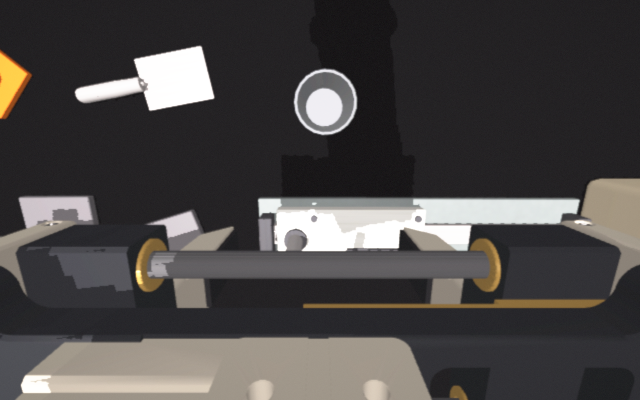

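View pics/s4c.png

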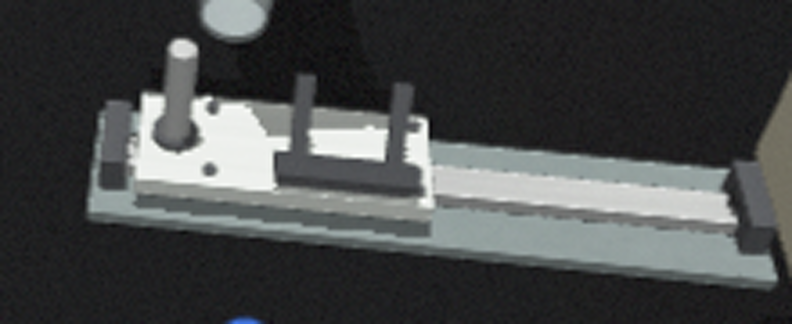

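```bash
python3 - <<'E'
import cv2
im=cv2.imread('pics/w1.png'); cv2.imwrite('pics/a.png',cv2.resize(im[170:240,360:480],None,fx=6,fy=6,interpolation=cv2.INTER_CUBIC))
im=cv2.imread('pics/scene4.png'); cv2.imwrite('pics/b.png',cv2.resize(im[195:260,375:445],None,fx=8,fy=8,interpolation=cv2.INTER_CUBIC))
im=cv2.imread('pics/scene0.png'); cv2.imwrite('pics/c.png',cv2.resize(im[200:265,420:490],None,fx=8,fy=8,interpolation=cv2.INTER_CUBIC))
E
```

```text
(no output)
```

View pics/a.png

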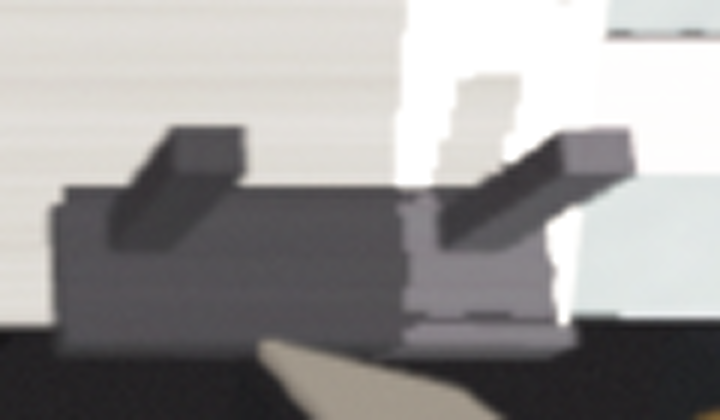

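View pics/b.png

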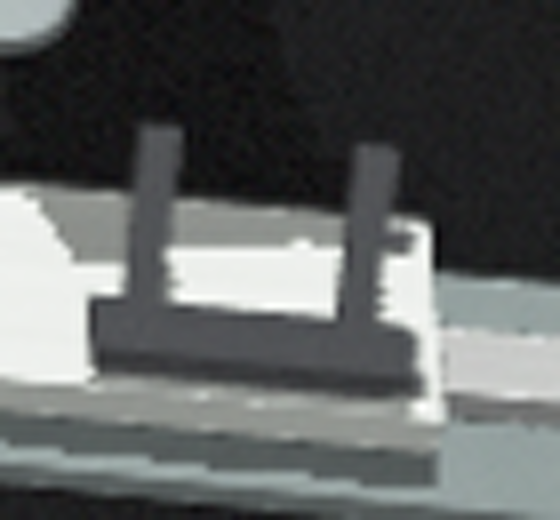

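View pics/c.png

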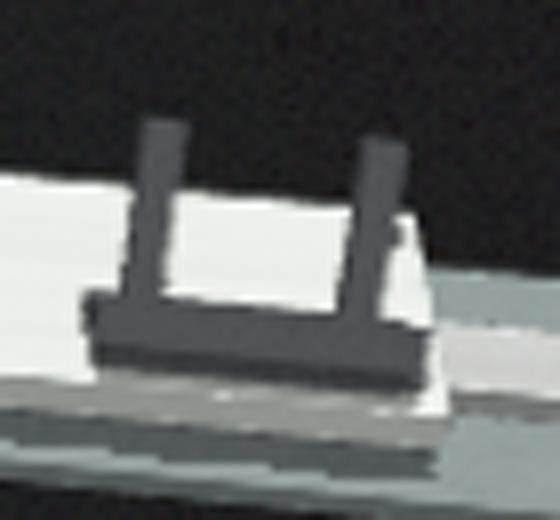

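```bash
python3 - <<'E'
from h import *
W=load('w1.png');S=load('scene0.png');S4=load('scene4.png');T=load('top0.png')
ct=lambda l,o,k:np.array(l)/k+np.array(o)
th=-.125; Rz=R.from_euler('z',th).as_matrix()
n=np.array([.866,0,.5]);u=np.array([-.5,0,.866])
pts=np.array([-4*n+55*u+np.array([0,y,0]) for y in(-38,-26,26,38)])
oS=ct([(143,121),(188,123),(360,139),(407,143)],(420,200),8)
oW=ct([(178,172),(245,172),(562,175),(633,173)],(360,170),6)
oS4=ct([(140,126),(183,128),(358,146),(400,149)],(375,195),8)
def M(p): return pts@Rz.T+p
for nm,ob in [('S+W',[(S,oS),(W,oW)])]:
    r=least_squares(lambda p:np.concatenate([(proj(c,M(p))-o).ravel() for c,o in ob]),[600,180,60]); print(nm,r.x,r.fun.round(2))
    post=np.array([549.8,65.1,125]); print('seat rel post, slide axes',Rz.T@(r.x-post))
    sl=np.array([559.5,131.5,0]); print('seat in slide',Rz.T@(r.x-sl))
r4=least_squares(lambda p:(proj(S4,M(np.array([p[0],p[1],r.x[2]])))-oS4).ravel(),[580,70]);print('S4 alone w/ that z',r4.x, r.x-Rz@[0,108,0])
# post in S4
print('post S4',atz(S4,ct([(183,48)],(310,190),3.6),125))
E
```

```text
S+W [591.87918096 176.25578833  56.54782549] [-0.35 -0.01 -0.84  0.22  0.03  0.28 -0.66  0.26 -0.56  0.17  0.43  0.16
  0.28 -0.35  0.6  -0.02]
seat rel post, slide axes [ 27.89254691 115.53472454 -68.45217451]
seat in slide [26.54663184 48.44345453 56.54782549]
S4 alone w/ that z [577.67504986  71.56140227] [578.41430975  69.09844027  56.54782549]
post S4 [[541.74410295 -40.39154418 125.        ]]
```

```bash
cat > kin.py <<'E'
from h import *
def fk(q,L,s=(-1,1,-1,1,-1,1,-1)):
    h,a,b,d,e1,e2=L
    q=np.array(q)*s
    z=lambda t:R.from_euler('z',t); y=lambda t:R.from_euler('y',t)
    A=z(q[0])*y(q[1])*z(q[2]); p=np.array([0,0,h])+A.apply([e1,0,a])
    A=A*y(q[3])*z(q[4]); p=p+A.apply([e2,0,b])
    A=A*y(q[5])*z(q[6]); p=p+A.apply([0,0,d]); return p,A
E
python3 - <<'E'
from kin import *
import itertools
data=[([-1.35661023,0.43523015,0.02495865,1.57411069,-0.01164124,1.13400521,-0.07511274],[194.56732612,593.3909038,225.93509169],[-1.57240151e+00,-1.02583004e-04,-3.16873180e-01])]
st=get_state(); data.append((st['joints'],st['tcp_pos'],st['orientation'])); print(st['joints'])
# orientation: R_tool = A*C const
best=[]
for s in itertools.product((-1,1),repeat=4):
    sg=(-1,1,s[0],1,s[1],s[2]*1,s[3])
    if s[2]<0: continue
    Cs=[fk(q,[0]*6,sg)[1].inv()*R.from_euler('xyz',o) for q,p,o in data]
    best.append(((Cs[0].inv()*Cs[1]).magnitude(),sg,Cs[0].as_matrix().round(2)))
best.sort(key=lambda t:t[0])
for b in best[:2]: print(b)
sg=best[0][1]
def f(L): return np.concatenate([fk(q,np.r_[L,0,0],sg)[0]-p for q,p,o in data])
r=least_squares(f,[300,400,400,250]); print(r.x,r.fun)
E
```

```text
[-0.33822067  0.12520078  0.25240985  1.91907423 -0.0344332   1.10042459
  1.37230883]
(1.1926208289234162e-08, (-1, 1, -1, 1, -1, 1, -1), array([[-0., -0., -1.],
       [-1., -0.,  0.],
       [-0.,  1., -0.]]))
(0.06596128488803797, (-1, 1, -1, 1, 1, 1, -1), array([[ 0.01,  0.  , -1.  ],
       [-1.  ,  0.02, -0.01],
       [ 0.02,  1.  ,  0.  ]]))
[15836.88877711   614.46494306   421.41145206 15991.60995877] [-54.59430719   5.32043249  -2.3406526    4.74359544  46.86709442
   2.34065261]
```

```bash
cat >> h.py <<'E'
def grasp(yaw,sgn):
    Rz=R.from_euler('z',yaw).as_matrix()
    f=Rz@np.array([.5,0,-.8660254]); n=sgn*(Rz@np.array([.8660254,0,.5]))
    return R.from_matrix(np.c_[np.cross(f,n),f,n])
E
python3 - <<'E'
from h import *
rel([418,-376,205],grasp(-.098,1))
E
```

```text
slide [0.0054, 0.0571, -0.3774] rot [3.953, 14.365, -3.838]
```

```bash
python3 -m jog '[{"slide":[0,0,-0.05],"rot":[0.4,1.5,-0.4],"fingers":100},{"slide":[0,0,-0.1],"rot":[0.8,3,-0.8],"fingers":100},{"slide":[0,0,-0.15],"rot":[1.2,4.5,-1.2],"fingers":100},{"slide":[0,0.02,-0.2],"rot":[1.6,6,-1.6],"fingers":100},{"slide":[0.005,0.03,-0.25],"rot":[2,7.5,-2],"fingers":100},{"slide":[0.005,0.04,-0.3],"rot":[2.4,9,-2.4],"fingers":100},{"slide":[0.005,0.05,-0.35],"rot":[2.9,10.6,-2.8],"fingers":100},{"slide":[0.005,0.057,-0.377],"rot":[3.4,12.2,-3.3],"fingers":100},{"slide":[0.005,0.057,-0.377],"rot":[3.95,14.36,-3.84],"fingers":100},{"slide":[0.005,0.057,-0.377],"rot":[3.95,14.36,-3.84],"fingers":100}]'
python3 - <<'E'
from kin import *
snap('wrist','w5.png')
st=get_state(); print(st['joints'].tolist(),st['tcp_pos'].tolist(),st['orientation'].tolist())
rel([418,-376,205],grasp(-.098,1))
E
```

```text
clock: 10.28
tcp_pos: [416.1, -375.7, 204.0]
orientation: [-1.05, -0.0, -1.671]
ft_force: [-0.6, 0.1, -0.4]
grip_width: 91.8
[0.3173439407511666, 0.21582207230887196, 0.6565369663560349, 2.1630873897483323, -0.9356324813445867, 0.6528900354913179, 1.5620326042335555] [416.70857911461013, -374.9885937693247, 204.2571294073993] [-1.0488153534735787, 0.00024721729730159403, -1.670417879933379]
slide [0.0009, 0.0, 0.0016] rot [0.015, -0.015, 0.006]
```

View pics/w5.png

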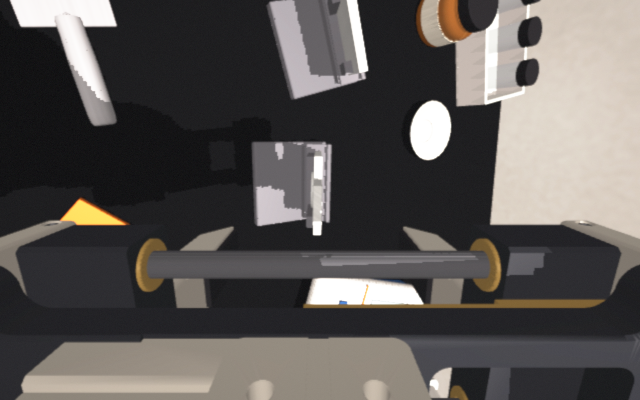

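The wrist view shows stand A with the plate edge-on, its top edge at about (318,160)–(318,232). I'll refit the kinematics to check reach for the flip.

```bash
cat > fit.py <<'E'
from kin import *
D=[([-1.35661023,0.43523015,0.02495865,1.57411069,-0.01164124,1.13400521,-0.07511274],[194.56732612,593.3909038,225.93509169]),
([-0.33822067,0.12520078,0.25240985,1.91907423,-0.0344332,1.10042459,1.37230883],[460.1019,-0.8672,262.0145]),
([0.3173439407511666,0.21582207230887196,0.6565369663560349,2.1630873897483323,-0.9356324813445867,0.6528900354913179,1.5620326042335555],[416.70857911461013,-374.9885937693247,204.2571294073993])]
s=np.array((-1,1,-1,1,-1,1,-1))
C=R.from_matrix(np.array([[0,0,-1.],[-1,0,0],[0,1,0]]))
def fk2(q,L):
    h,sx,a,b,d,e,w,bx=L
    q=np.array(q)*s
    z=lambda t:R.from_euler('z',t); y=lambda t:R.from_euler('y',t)
    A=z(q[0]); p=np.array([bx,0,h])+A.apply([sx,0,0]); A=A*y(q[1])*z(q[2]); p=p+A.apply([e,0,a])
    A=A*y(q[3]); p=p+A.apply([-e,0,0]); A=A*z(q[4]); p=p+A.apply([0,0,b])
    A=A*y(q[5]); p=p+A.apply([w,0,0]); A=A*z(q[6]); p=p+A.apply([0,0,d]); return p,A*C
E
python3 - <<'E'
from fit import *
for m in [(0,0,0,0),(1,0,0,0),(0,1,0,0),(0,0,1,0),(0,0,0,1),(1,1,0,0),(1,0,1,0),(0,1,1,0)]:
    def full(v):
        x=list(v[:4]); k=4; o=[]
        for t in m:
            if t: o.append(v[k]);k+=1
            else: o.append(0)
        return [x[0],o[0],x[1],x[2],x[3],o[1],o[2],o[3]]
    r=least_squares(lambda v:np.concatenate([fk2(q,full(v))[0]-p for q,p in D]),[300,400,400,250]+[0]*sum(m))
    print(m,r.x.round(1),np.abs(r.fun).max().round(2))
E
```

```text
(0, 0, 0, 0) [386.3 441.4 474.6 346.8] 52.27
(1, 0, 0, 0) [ 433.2  570.3  565.5  475.7 -130.3] 48.78
(0, 1, 0, 0) [260.4 458.5 402.6 298.   42.1] 53.4
(0, 0, 1, 0) [369.4 461.  393.9 392.9 -65.1] 52.45
(0, 0, 0, 1) [313.3 466.  456.  305.3  23.2] 49.26
(1, 1, 0, 0) [ 453.8  569.7  578.3  485.5 -132.4   -6.6] 48.54
(1, 0, 1, 0) [ 426.4  568.   540.1  480.1 -123.   -16.3] 49.02
(0, 1, 1, 0) [460.5 454.2 423.2 445.2 -32.3 -86. ] 51.64
```

```bash
cat >> fit.py <<'E'
def fk3(q,L):
    h,a,b,d,ly,sx,e,w=L
    q=np.array(q)*s
    z=lambda t:R.from_euler('z',t); y=lambda t:R.from_euler('y',t)
    A=z(q[0]); p=np.array([0,0,h])+A.apply([sx,ly,0]); A=A*y(q[1])*z(q[2]); p=p+A.apply([e,0,a])
    A=A*y(q[3]); p=p+A.apply([-e,0,0]); A=A*z(q[4]); p=p+A.apply([0,0,b])
    A=A*y(q[5]); p=p+A.apply([w,0,0]); A=A*z(q[6]); p=p+A.apply([0,0,d]); return p,A*C
E
python3 - <<'E'
from fit import *
import itertools
for m in itertools.product((0,1),repeat=3):
    def full(v):
        o=np.zeros(8); o[:5]=v[:5]; o[5:][np.array(m,bool)]=v[5:]; return o
    r=least_squares(lambda v:np.concatenate([fk3(q,full(v))[0]-p for q,p in D]),[300,400,400,250,0]+[0]*sum(m))
    print(m,r.x.round(1),np.abs(r.fun).max().round(2))
E
```

```text
(0, 0, 0) [234.7 574.8 419.1 352.3 -53.5] 1.58
(0, 0, 1) [234.7 574.8 420.  351.7 -53.5   0.8] 1.42
(0, 1, 0) [244.6 573.9 424.9 356.4 -53.7  -3.5] 1.4
(0, 1, 1) [252.7 573.2 425.6 362.  -53.4  -6.3  -3.4] 1.41
(1, 0, 0) [229.5 571.9 414.  346.7 -54.6   5.7] 1.35
(1, 0, 1) [ 2.294e+02  5.719e+02  4.135e+02  3.468e+02 -5.460e+01  5.800e+00
 -3.000e-01] 1.39
(1, 1, 0) [237.2 571.7 418.8 350.4 -54.6   4.9  -2.5] 1.03
(1, 1, 1) [245.8 570.8 419.2 356.4 -54.4   5.2  -5.5  -3.9] 1.11
```

```bash
cat >> fit.py <<'E'
L0=[234.7,574.8,419.1,352.3,-53.5,0,0,0]
lo=np.array([-2.62,-.44,-1.27,.08,-1.32,.12,-2.74]);hi=np.array([2.62,2.09,1.32,2.57,4.46,2,2.74])
def ik(pos,Rt,q0,w=1e-3):
    def f(q):
        p,A=fk3(q,L0); return np.r_[(p-pos)/100,(A.inv()*Rt).as_rotvec(),w*(q-q0)]
    r=least_squares(f,np.clip(q0,lo+.01,hi-.01),bounds=(lo,hi)); return r.x,np.abs(r.fun[:6]).max()
E
python3 - <<'E'
from fit import *
rng=np.random.default_rng(0)
Rg={}
tabA=np.array([468,-381,106.]); tabC=np.array([532.2,75.3,137.])
for nm,tab,yaw in [('pick',tabA,-.098),('place',tabC,-.125)]:
  for lift in (0,100):
    for sg in (1,-1):
        G=grasp(yaw,sg); f=G.as_matrix()[:,1]; sols=[]
        for k in range(40):
            q,e=ik(tab+19*f+np.array([0,0,lift]),G,rng.uniform(lo,hi),1e-4)
            if e<2e-3: sols.append(q)
        sols=np.array(sols); print(nm,lift,sg,len(sols)); 
        if len(sols): print('   min',sols.min(0).round(2),'max',sols.max(0).round(2)); print('   j7',np.sort(sols[:,6]).round(2)[::4])
E
```

```text
pick 0 1 25
   min [ 0.61  0.45 -1.27  2.05 -1.32  0.17 -0.52] max [1.57 0.88 0.21 2.16 1.3  0.57 1.89]
   j7 [-0.52 -0.44 -0.28  0.07  0.47  1.51  1.89]
pick 0 -1 24
   min [ 0.66  0.45 -1.27  2.05 -1.29  0.17 -2.74] max [1.57 0.88 0.15 2.15 1.3  0.57 2.74]
   j7 [-2.74 -1.74 -1.34  2.62  2.66  2.74]
pick 100 1 21
   min [-0.05  0.3  -1.27  1.95 -1.19  0.41 -0.1 ] max [1.62 0.66 1.14 2.12 0.78 0.87 1.74]
   j7 [-0.1   0.01  0.5   0.93  1.24  1.74]
pick 100 -1 14
   min [-0.04  0.29 -0.9   1.96 -1.19  0.41 -2.74] max [ 1.44  0.47  1.13  2.12  0.21  0.86 -1.41]
   j7 [-2.74 -1.84 -1.59 -1.43]
place 0 1 21
   min [-1.12  0.28 -1.27  2.23 -1.32  0.12 -1.85] max [0.51 0.66 0.97 2.4  1.52 0.93 0.9 ]
   j7 [-1.85 -1.84 -1.83 -1.75 -1.58  0.9 ]
place 0 -1 27
   min [-1.12  0.28 -1.27  2.23 -1.32  0.12 -2.24] max [0.51 0.66 0.98 2.4  1.52 0.93 1.56]
   j7 [-2.24 -2.24 -2.24  1.29  1.31  1.4   1.56]
place 100 1 27
   min [-1.52  0.08 -1.27  2.1   0.19  0.35 -1.45] max [ 0.62  0.41  1.32  2.28  1.12  0.79 -0.52]
   j7 [-1.45 -1.45 -1.29 -1.2  -1.03 -0.99 -0.79]
place 100 -1 22
   min [-1.34  0.08 -1.27  2.1   0.36  0.37  1.69] max [0.62 0.41 1.07 2.27 1.12 0.79 2.42]
   j7 [1.69 1.76 1.86 1.97 2.13 2.31]
```

Reach is fine: pick with the present jaw orientation, then turn −180° about the tool y axis for the place. I'll refine the plate pose from the wrist view.

```bash
python3 - <<'E'
from h import *
W=load('w5.png')
im=cv2.imread('pics/w5.png'); 
p=[514.16,-387.7,25.5,-.0983,np.radians(30)]
pl=np.array([(4,-40,75),(4,40,75),(4,-18,111),(4,18,111),(-4,-18,111),(-4,18,111),(-4,-40,75),(-4,40,75)])
Q=(R.from_euler('ZY',[p[3],-p[4]]).as_matrix()@pl.T).T+p[:3]
uv=proj(W,Q); print(((uv-[240,130])*6).round())
cv2.imwrite('pics/w5c.png',cv2.resize(im[130:245,240:350],None,fx=6,fy=6,interpolation=cv2.INTER_CUBIC)[:600])
E
```

```text
[[472. 622.]
 [472. 154.]
 [472. 569.]
 [472. 332.]
 [418. 569.]
 [416. 332.]
 [426. 622.]
 [422. 154.]]
```

View pics/w5c.png

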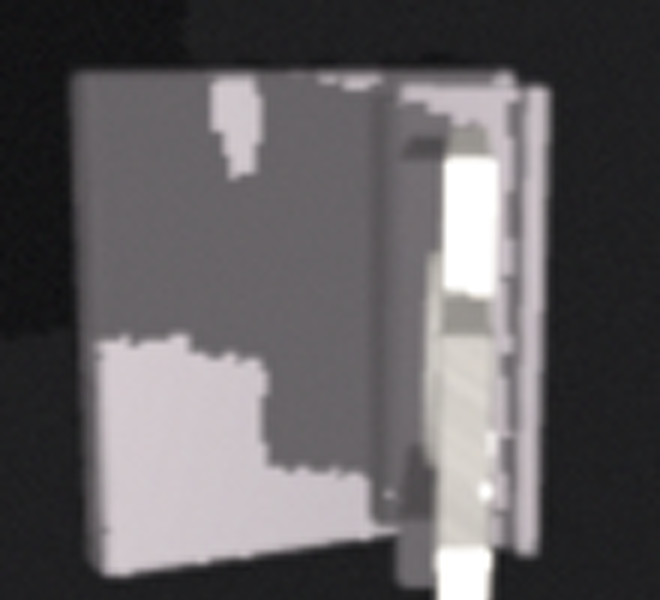

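The disc shows on the robot side of the plate, at about crop (430,350), so it is hidden against the backrest as described. The plate sits about 4 mm further along its outward normal than my fit, so I'll correct for that and move in.

```bash
python3 - <<'E'
from h import *
G=grasp(-.105,1); f=G.as_matrix()[:,1]
rel(np.array([471.5,-382,108])+19*f,G)
rel(np.array([471.5,-382,108])+(19-60)*f,G)
E
```

```text
slide [0.0016, 0.13, -0.0001] rot [0.015, 0.043, -0.028]
slide [0.0014, 0.07, -0.0002] rot [0.015, 0.043, -0.028]
```

```bash
python3 -m jog '[{"slide":[0.0015,0.035,0],"rot":[0,0,0],"fingers":70},{"slide":[0.0015,0.07,0],"rot":[0,0,0],"fingers":50},{"slide":[0.0015,0.1,0],"rot":[0,0,0],"fingers":50},{"slide":[0.0015,0.13,0],"rot":[0,0,0],"fingers":50},{"slide":[0.0015,0.13,0],"rot":[0,0,0],"fingers":50}]'
python3 - <<'E'
from h import *
snap('scene','s6.png'); snap('wrist','w6.png')
im=cv2.imread('pics/s6.png'); a=cv2.resize(im[100:260,180:320],None,fx=3,fy=3,interpolation=cv2.INTER_CUBIC)
im=cv2.imread('pics/w6.png'); b=cv2.resize(im[120:280,260:385],None,fx=3,fy=3,interpolation=cv2.INTER_CUBIC)
cv2.imwrite('pics/s6c.png',np.hstack([a,b]))
E
```

```text
clock: 10.95
tcp_pos: [483.2, -380.7, 90.9]
orientation: [-1.048, 0.002, -1.662]
ft_force: [-0.9, 0.3, 1.3]
grip_width: 47.6
```

View pics/s6c.png

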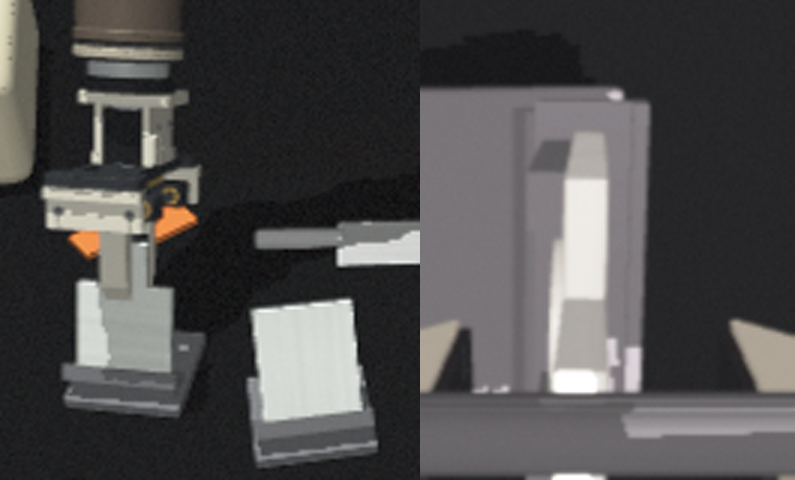

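The fingers straddle the tab. Closing.

```bash
python3 -m jog '[{"slide":[0,0,0],"rot":[0,0,0],"fingers":20},{"slide":[0,0,0],"rot":[0,0,0],"fingers":0},{"slide":[0,0,0],"rot":[0,0,0],"fingers":0},{"slide":[0,0,0],"rot":[0,0,0],"fingers":0},{"slide":[0,0,0],"rot":[0,0,0],"fingers":0}]'
```

```text
clock: 11.68
tcp_pos: [481.8, -382.1, 92.1]
orientation: [-1.048, -0.0, -1.667]
ft_force: [-0.7, 0.5, 2.0]
grip_width: 8.0
```

```bash
python3 -m jog '[{"slide":[0,-0.02,0],"rot":[0,0,0],"fingers":0},{"slide":[0,-0.05,0],"rot":[0,0,0],"fingers":0},{"slide":[0,-0.08,0],"rot":[0,0,0],"fingers":0},{"slide":[0,-0.11,0],"rot":[0,0,0],"fingers":0},{"slide":[0,-0.14,0.02],"rot":[0,0,0],"fingers":0},{"slide":[0,-0.14,0.04],"rot":[0,0,0],"fingers":0},{"slide":[0,-0.14,0.04],"rot":[0,0,0],"fingers":0}]'
python3 - <<'E'
from fit import *
snap('scene','s7.png'); 
im=cv2.imread('pics/s7.png'); cv2.imwrite('pics/s7c.png',cv2.resize(im[60:260,150:320],None,fx=3,fy=3,interpolation=cv2.INTER_CUBIC))
st=get_state(); print(st['joints'].round(2),st['tcp_pos'],st['grip_width'])
p,A=fk3(st['joints'],L0);print(p)
E
```

```text
clock: 12.55
tcp_pos: [447.9, -378.5, 234.1]
orientation: [-1.047, -0.001, -1.665]
ft_force: [-0.1, 0.0, -1.7]
grip_width: 7.6
[ 0.4   0.19  0.49  2.08 -0.79  0.66  1.36] [ 446.80882046 -378.23348625  233.00755849] 8.071758199227048
[ 443.47633116 -378.43915012  232.18867159]
```

View pics/s7c.png

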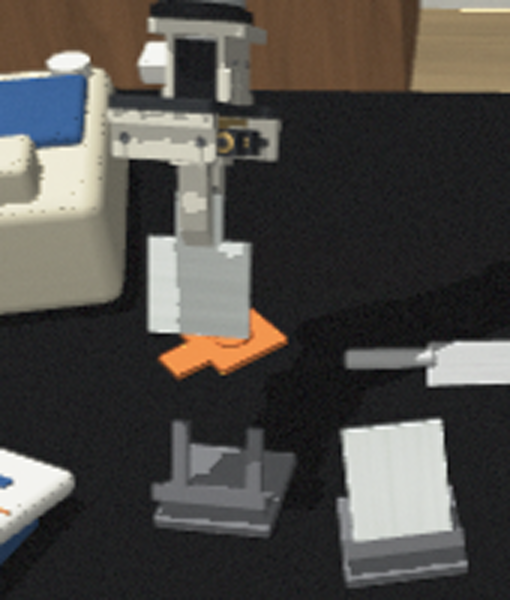

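```bash
python3 - <<'E'
from fit import *
G=grasp(-.105,1); rel([475,-150,245],G*R.from_rotvec([0,-np.pi/2,0]))
E
```

```text
slide [-0.2299, -0.0072, 0.0115] rot [-0.026, -14.918, -0.048]
```

```bash
python3 -m jog '[{"slide":[-0.025,-0.01,0.01],"rot":[0,-1.5,0],"fingers":0},{"slide":[-0.05,-0.01,0.01],"rot":[0,-3,0],"fingers":0},{"slide":[-0.075,-0.01,0.01],"rot":[0,-4.5,0],"fingers":0},{"slide":[-0.1,-0.01,0.01],"rot":[0,-6,0],"fingers":0},{"slide":[-0.125,-0.01,0.01],"rot":[0,-7.5,0],"fingers":0},{"slide":[-0.15,-0.01,0.01],"rot":[0,-9,0],"fingers":0},{"slide":[-0.175,-0.01,0.01],"rot":[0,-10.5,0],"fingers":0},{"slide":[-0.2,-0.01,0.01],"rot":[0,-12,0],"fingers":0},{"slide":[-0.22,-0.01,0.01],"rot":[0,-13.5,0],"fingers":0},{"slide":[-0.23,-0.01,0.01],"rot":[0,-15,0],"fingers":0}]'
python3 - <<'E'
from fit import *
st=get_state(); print(st['joints'].round(2),st['tcp_pos'],st['grip_width'])
rel([500,76,250],grasp(-.125,-1))
E
```

```text
clock: 13.85
tcp_pos: [471.0, -149.1, 245.3]
orientation: [-1.574, -0.519, -0.09]
ft_force: [-0.4, 0.2, -1.9]
grip_width: 7.9
[ 0.08 -0.06  0.17  2.29 -0.18  0.4   1.88] [ 471.025242   -149.13763162  245.30755504] 7.886395518569194
slide [0.0099, -0.0004, 0.2268] rot [-0.143, -14.707, 0.079]
```

```bash
python3 -m jog '[{"slide":[0,0,0.025],"rot":[0,-1.5,0],"fingers":0},{"slide":[0,0,0.05],"rot":[0,-3,0],"fingers":0},{"slide":[0.005,0,0.075],"rot":[0,-4.5,0],"fingers":0},{"slide":[0.01,0,0.1],"rot":[0,-6,0],"fingers":0},{"slide":[0.01,0,0.125],"rot":[0,-7.5,0],"fingers":0},{"slide":[0.01,0,0.15],"rot":[0,-9,0],"fingers":0},{"slide":[0.01,0,0.175],"rot":[0,-10.5,0],"fingers":0},{"slide":[0.01,0,0.2],"rot":[0,-12,0],"fingers":0},{"slide":[0.01,0,0.227],"rot":[0,-13.5,0],"fingers":0},{"slide":[0.01,0,0.227],"rot":[-0.14,-14.7,0.08],"fingers":0}]'
python3 - <<'E'
from fit import *
st=get_state(); print(st['joints'].round(2),st['tcp_pos'],st['grip_width'])
rel([500,76,250],grasp(-.125,-1))
rel([524.7,76.2,180],grasp(-.125,-1))
E
```

```text
clock: 15.1
tcp_pos: [502.2, 75.9, 250.5]
orientation: [-2.095, 0.001, 1.446]
ft_force: [-0.2, -0.9, -2.2]
grip_width: 7.7
[-0.21 -0.   -0.25  2.22  0.56  0.54  2.13] [502.17048939  75.93083097 250.50560626] 7.7001374922166805
slide [-0.0002, -0.0006, 0.0021] rot [0.003, 0.003, -0.004]
slide [0.0031, 0.0722, 0.0159] rot [0.003, 0.003, -0.004]
```

```bash
python3 -m jog '[{"slide":[0.003,0.03,0.0],"rot":[0,0,0],"fingers":0},{"slide":[0.003,0.05,0.01],"rot":[0,0,0],"fingers":0},{"slide":[0.003,0.072,0.012],"rot":[0,0,0],"fingers":0},{"slide":[0.003,0.072,0.012],"rot":[0,0,0],"fingers":0}]'
python3 - <<'E'
from fit import *
st=get_state(); print(st['tcp_pos'],st['grip_width'])
snap('scene','s8.png'); snap('wrist','w8.png'); snap('top','t8.png')
im=cv2.imread('pics/s8.png'); cv2.imwrite('pics/s8c.png',cv2.resize(im[100:270,330:530],None,fx=4,fy=4,interpolation=cv2.INTER_CUBIC)[:600])
rel([541.6,74.1,120.5],grasp(-.125,-1))
E
```

```text
clock: 15.6
tcp_pos: [527.4, 73.3, 181.0]
orientation: [-2.092, -0.0, 1.439]
ft_force: [-1.0, -0.3, -1.4]
grip_width: 8.1
[527.39465733  73.28016275 180.97990475] 8.10706447364316
slide [0.0012, 0.0612, 0.0207] rot [0.023, -0.064, -0.008]
```

View pics/s8c.png

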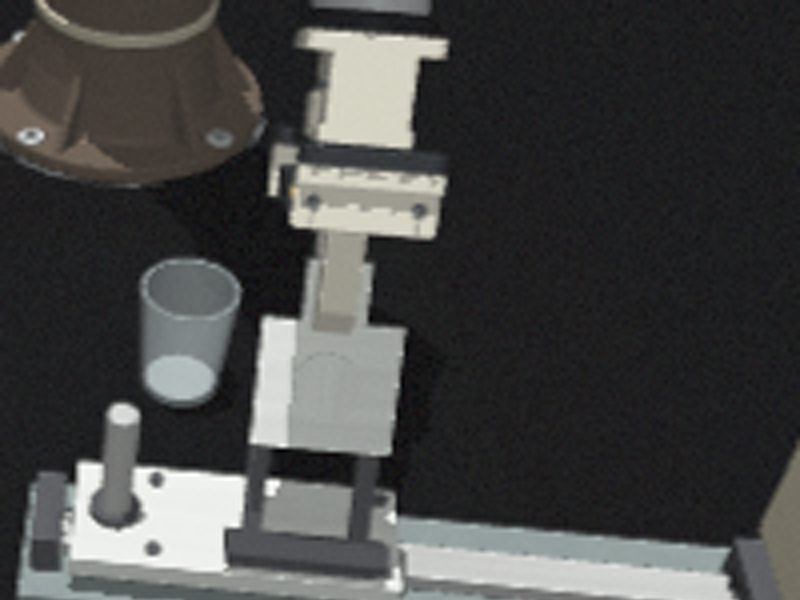

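View pics/w8.png

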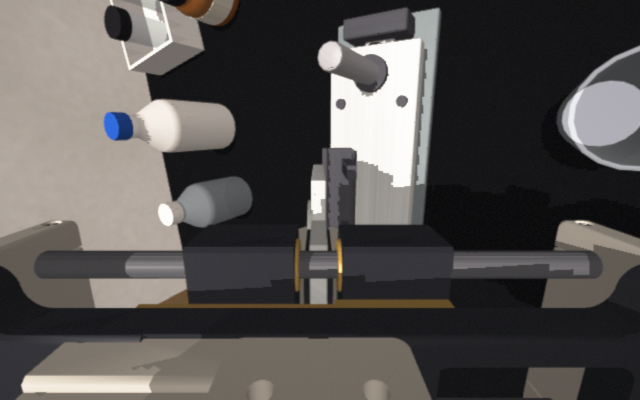

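Disc face outward, confirmed at scene crop (325,385). Lowering in steps.

```bash
python3 -m jog '[{"slide":[0.001,0.015,0.006],"rot":[0,0,0],"fingers":0},{"slide":[0.001,0.03,0.012],"rot":[0,0,0],"fingers":0},{"slide":[0.001,0.045,0.016],"rot":[0,0,0],"fingers":0},{"slide":[0.001,0.045,0.016],"rot":[0,0,0],"fingers":0}]'
python3 - <<'E'
from fit import *
st=get_state(); print(st['tcp_pos'],st['ft_force'])
snap('scene','s9.png'); snap('wrist','w9.png')
im=cv2.imread('pics/s9.png'); a=cv2.resize(im[150:250,375:445],None,fx=6,fy=6,interpolation=cv2.INTER_CUBIC)
im=cv2.imread('pics/w9.png'); b=cv2.resize(im[130:230,290:360],None,fx=6,fy=6,interpolation=cv2.INTER_CUBIC)
cv2.imwrite('pics/s9c.png',np.hstack([a,b])[:600,:800])
rel([541.6,74.1,120.5],grasp(-.125,-1))
E
```

```text
clock: 16.25
tcp_pos: [537.7, 74.5, 136.7]
orientation: [-2.097, -0.002, 1.44]
ft_force: [1.3, 0.4, -1.7]
grip_width: 8.1
[537.74394381  74.53838796 136.69463609] [ 1.27605998  0.35400274 -1.67315336]
slide [-0.0003, 0.0166, 0.0055] rot [0.035, -0.064, -0.003]
```

View pics/s9c.png

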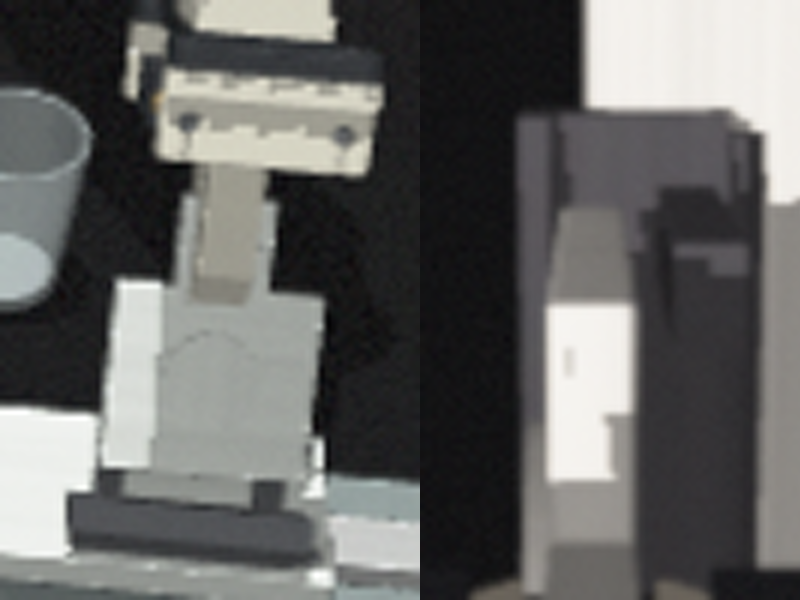

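```bash
python3 -m jog '[{"slide":[0,0.004,0.002],"rot":[0,0,0],"fingers":0},{"slide":[0,0.008,0.002],"rot":[0,0,0],"fingers":0},{"slide":[0,0.011,0.002],"rot":[0,0,0],"fingers":0},{"slide":[0,0.011,0.002],"rot":[0,0,0],"fingers":0}]'
```

```text
clock: 16.85
tcp_pos: [541.9, 74.1, 126.3]
orientation: [-2.097, -0.003, 1.44]
ft_force: [-0.3, 0.2, -1.6]
grip_width: 7.7
```

```bash
python3 -m jog '[{"slide":[0,0.002,0],"rot":[0,0,0],"fingers":0},{"slide":[0,0.003,0],"rot":[0,0,0],"fingers":0},{"slide":[0,0.003,0],"rot":[0,0,0],"fingers":0}]'
```

```text
clock: 17.23
tcp_pos: [543.2, 74.0, 123.5]
orientation: [-2.097, -0.003, 1.44]
ft_force: [-0.4, -0.6, -0.9]
grip_width: 7.9
```

```bash
python3 -m jog '[{"slide":[0,0.002,0],"rot":[0,0,0],"fingers":0},{"slide":[0,0.003,0],"rot":[0,0,0],"fingers":0},{"slide":[0,0.003,0],"rot":[0,0,0],"fingers":0}]'
```

```text
clock: 17.6
tcp_pos: [544.7, 73.8, 120.9]
orientation: [-2.097, -0.003, 1.44]
ft_force: [-0.3, 0.3, -1.2]
grip_width: 7.8
```

```bash
python3 -m jog '[{"slide":[0,0.002,0],"rot":[0,0,0],"fingers":0},{"slide":[0,0.002,0],"rot":[0,0,0],"fingers":0}]'; python3 - <<'E'
from h import *
snap('wrist','w10.png'); snap('scene','s10.png')
im=cv2.imread('pics/s10.png'); a=cv2.resize(im[150:250,375:445],None,fx=6,fy=6,interpolation=cv2.INTER_CUBIC)
im=cv2.imread('pics/w10.png'); b=cv2.resize(im[130:230,290:350],None,fx=6,fy=6,interpolation=cv2.INTER_CUBIC)
cv2.imwrite('pics/s10c.png',np.hstack([a,b])[:600,:800])
E
```

```text
clock: 17.85
tcp_pos: [545.5, 74.8, 120.0]
orientation: [-2.098, -0.004, 1.442]
ft_force: [-10.9, 1.6, 14.6]
grip_width: 7.5
```

View pics/s10c.png

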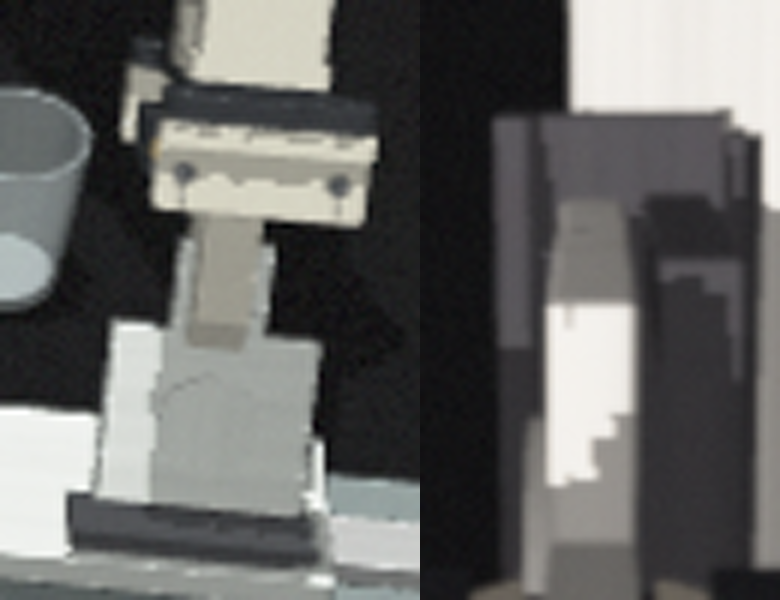

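Ledge contact: 18 N along the slope at the expected height, with the plate inside the lip in the wrist view at (560–622, 200). I'll ease it back to the backrest.

```bash
python3 -m jog '[{"slide":[0,-0.001,0.002],"rot":[0,0,0],"fingers":0},{"slide":[0,-0.001,0.003],"rot":[0,0,0],"fingers":0},{"slide":[0,-0.001,0.003],"rot":[0,0,0],"fingers":0}]'
```

```text
clock: 18.32
tcp_pos: [542.8, 74.0, 118.7]
orientation: [-2.097, -0.003, 1.44]
ft_force: [-0.2, 0.4, 2.1]
grip_width: 7.7
```

```bash
python3 -m jog '[{"slide":[0,0,0.001],"rot":[0,0,0],"fingers":0},{"slide":[0,0,0.002],"rot":[0,0,0],"fingers":0},{"slide":[0,0,0.002],"rot":[0,0,0],"fingers":0}]'
```

```text
clock: 18.7
tcp_pos: [542.5, 74.1, 118.6]
orientation: [-2.1, -0.003, 1.439]
ft_force: [6.6, -2.2, -0.2]
grip_width: 7.9
```

Backrest contact felt. Releasing.

```bash
python3 -m jog '[{"slide":[0,0,-0.001],"rot":[0,0,0],"fingers":15},{"slide":[0,0,-0.001],"rot":[0,0,0],"fingers":30},{"slide":[0,0,-0.001],"rot":[0,0,0],"fingers":45},{"slide":[0,0,-0.001],"rot":[0,0,0],"fingers":45},{"slide":[0,0,-0.001],"rot":[0,0,0],"fingers":45},{"slide":[0,0,-0.001],"rot":[0,0,0],"fingers":45}]'
python3 - <<'E'
from h import *
snap('wrist','w11.png'); snap('scene','s11.png')
im=cv2.imread('pics/s11.png'); a=cv2.resize(im[150:250,375:445],None,fx=6,fy=6,interpolation=cv2.INTER_CUBIC)
im=cv2.imread('pics/w11.png'); b=cv2.resize(im[130:230,290:350],None,fx=6,fy=6,interpolation=cv2.INTER_CUBIC)
cv2.imwrite('pics/s11c.png',np.hstack([a,b])[:600,:800])
E
```

```text
clock: 19.45
tcp_pos: [541.7, 74.2, 118.1]
orientation: [-2.097, -0.003, 1.44]
ft_force: [-0.1, -0.2, 0.2]
grip_width: 41.3
```

View pics/s11c.png

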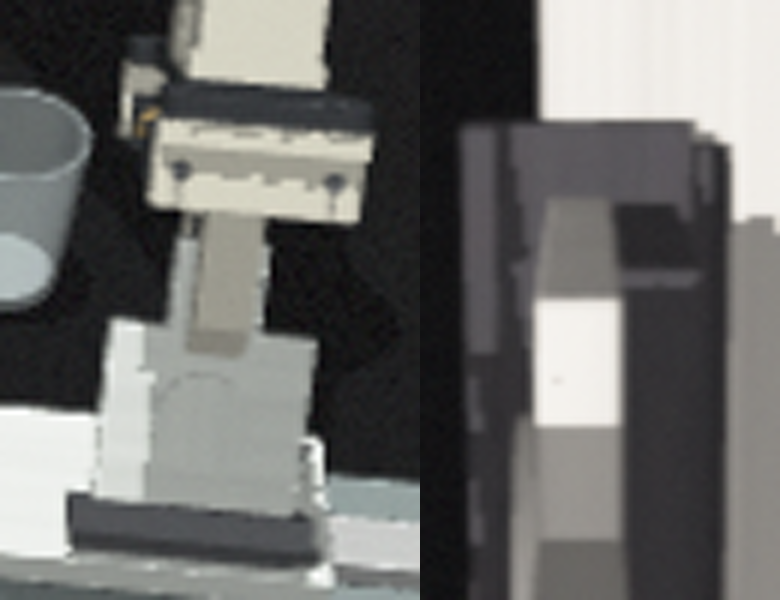

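The plate leans flush on the backrest, released, with the disc outward. Withdrawing up the slope.

```bash
python3 -m jog '[{"slide":[0,-0.02,0],"rot":[0,0,0],"fingers":45},{"slide":[0,-0.05,0],"rot":[0,0,0],"fingers":45},{"slide":[0,-0.09,0],"rot":[0,0,0],"fingers":45},{"slide":[0,-0.13,0],"rot":[0,0,0],"fingers":45},{"slide":[0,-0.13,0],"rot":[0,0,0],"fingers":45}]'
python3 - <<'E'
from fit import *
snap('scene','s12.png')
im=cv2.imread('pics/s12.png'); cv2.imwrite('pics/s12c.png',cv2.resize(im[140:270,320:530],None,fx=3.8,fy=3.8,interpolation=cv2.INTER_CUBIC)[:600])
print(get_state()['tcp_pos'])
rel([536,-42,232],tool(-.125))
E
```

```text
clock: 20.18
tcp_pos: [477.3, 83.2, 233.3]
orientation: [-2.102, -0.005, 1.44]
ft_force: [0.8, -0.3, 0.1]
grip_width: 41.0
[477.34127445  82.60169575 231.87214761]
slide [-0.1159, 0.0371, -0.0646] rot [3.94, 14.551, 3.976]
```

View pics/s12c.png

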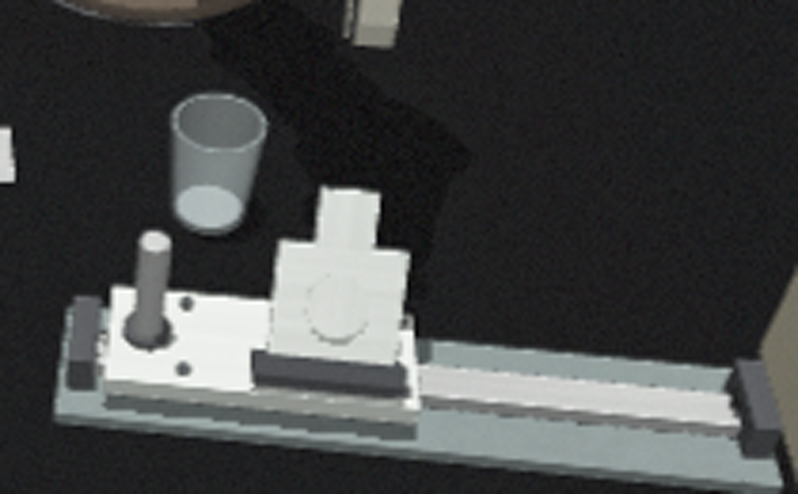

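The picture shows the plate seated at crop (340,300), disc at (337,305), and the post at the same pixel as before, so the carriage is at its far end. I'll check the seat offset by fitting.

```bash
python3 - <<'E'
from h import *
S=load('s12.png'); im=cv2.imread('pics/s12.png')
cv2.imwrite('pics/s12d.png',cv2.resize(im[180:250,380:440],None,fx=9,fy=9,interpolation=cv2.INTER_CUBIC)[:600])
Rz=R.from_euler('z',-.125).as_matrix(); n=np.array([.866,0,.5]);u=np.array([-.5,0,.866]);y=np.array([0,1,0])
seat=np.array([578.3,69.3,56.5])
for a,b,c in [(4,-18,111),(4,18,111),(4,-40,75),(4,40,75),(7,0,38)]:
    P=seat+Rz@(a*n+b*y+c*u); print((a,b,c),((proj(S,P)[0]-[380,180])*9).round())
E
```

```text
(4, -18, 111) [209.  84.]
(4, 18, 111) [349.  96.]
(4, -40, 75) [109. 211.]
(4, 40, 75) [417. 239.]
(7, 0, 38) [247. 364.]
```

View pics/s12d.png

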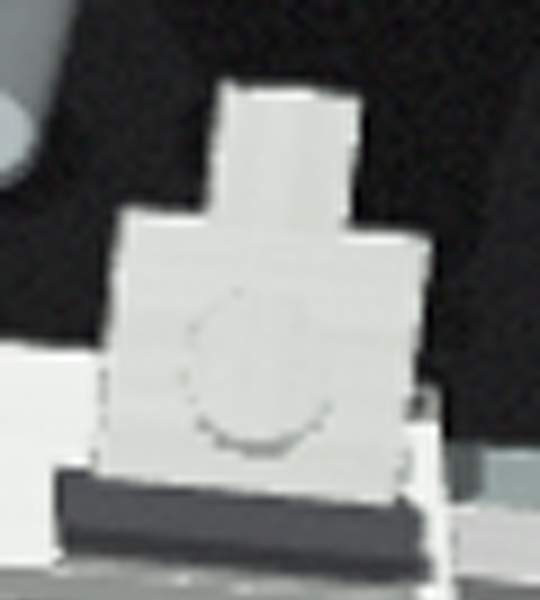

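The plate is about 3 mm from the nominal seat, which is fine. Now to above the post.

```bash
python3 -m jog '[{"slide":[-0.02,0,0],"rot":[0.4,1.5,0.4],"fingers":45},{"slide":[-0.04,0,-0.01],"rot":[0.8,3,0.8],"fingers":45},{"slide":[-0.06,0,-0.02],"rot":[1.2,4.5,1.2],"fingers":45},{"slide":[-0.08,0.01,-0.03],"rot":[1.6,6,1.6],"fingers":45},{"slide":[-0.1,0.02,-0.04],"rot":[2.0,7.5,2.0],"fingers":45},{"slide":[-0.11,0.03,-0.05],"rot":[2.4,9,2.4],"fingers":45},{"slide":[-0.116,0.037,-0.0646],"rot":[2.8,10.5,2.8],"fingers":45},{"slide":[-0.116,0.037,-0.0646],"rot":[3.3,12.2,3.3],"fingers":45},{"slide":[-0.116,0.037,-0.0646],"rot":[3.94,14.55,3.98],"fingers":45},{"slide":[-0.116,0.037,-0.0646],"rot":[3.94,14.55,3.98],"fingers":45}]'
python3 - <<'E'
from fit import *
snap('wrist','w13.png'); st=get_state(); print(st['tcp_pos'],st['joints'].round(2))
rel([536,-42,232],tool(-.125))
E
```

```text
clock: 21.48
tcp_pos: [535.8, -43.8, 228.7]
orientation: [-1.574, 0.007, -0.131]
ft_force: [0.1, -0.4, 0.3]
grip_width: 41.3
[535.87644307 -44.17589803 228.63124131] [-0.05  0.3   0.04  1.78 -0.01  1.07  1.43]
slide [-0.0002, -0.0034, 0.0022] rot [0.028, -0.089, -0.071]
```

View pics/w13.png

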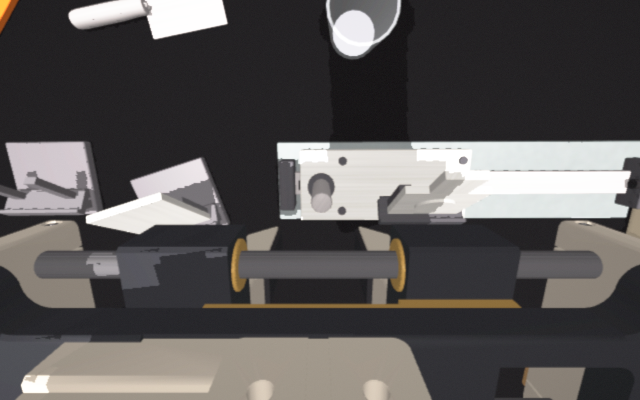

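```bash
python3 - <<'E'
from h import *
p=atz(load('w13.png'),(320,201),125)[0]; print(p)
rel([p[0],p[1],106],tool(-.125))
E
```

```text
[535.54210335 -42.75707771 125.        ]
slide [0.0004, 0.1226, 0.0017] rot [0.028, -0.089, -0.071]
```

```bash
python3 -m jog '[{"slide":[0,0.04,0.0015],"rot":[0,0,0],"fingers":45},{"slide":[0,0.08,0.0015],"rot":[0,-0.09,-0.07],"fingers":45},{"slide":[0,0.105,0.0015],"rot":[0,-0.09,-0.07],"fingers":45},{"slide":[0,0.122,0.0015],"rot":[0,-0.09,-0.07],"fingers":45},{"slide":[0,0.122,0.0015],"rot":[0,-0.09,-0.07],"fingers":45}]'
python3 - <<'E'
from h import *
snap('scene','s14.png')
im=cv2.imread('pics/s14.png'); cv2.imwrite('pics/s14c.png',cv2.resize(im[110:270,320:530],None,fx=3.7,fy=3.7,interpolation=cv2.INTER_CUBIC)[:600])
E
```

```text
clock: 22.15
tcp_pos: [533.9, -41.4, 106.5]
orientation: [-1.574, -0.0, -0.115]
ft_force: [-0.1, 0.2, -0.2]
grip_width: 41.4
```

View pics/s14c.png

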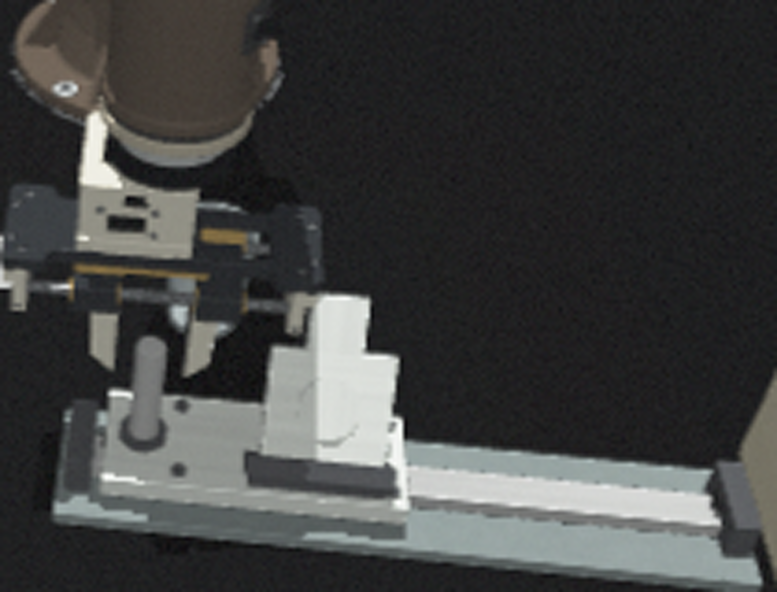

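```bash
python3 - <<'E'
from h import *
S=load('s14.png')
for x,y in [(288,333),(303,335),(10,308)]:
    uv=(x/3.7+320,y/3.7+110)
    for z in (150,160,170,180,190): print((x,y),atz(S,uv,z)[0].round(0))
E
```

```text
(288, 333) [557.  42. 150.]
(288, 333) [568.  39. 160.]
(288, 333) [579.  36. 170.]
(288, 333) [590.  33. 180.]
(288, 333) [601.  30. 190.]
(303, 335) [558.  51. 150.]
(303, 335) [569.  48. 160.]
(303, 335) [580.  45. 170.]
(303, 335) [591.  42. 180.]
(303, 335) [602.  39. 190.]
(10, 308) [ 535. -130.  150.]
(10, 308) [ 546. -131.  160.]
(10, 308) [ 558. -131.  170.]
(10, 308) [ 569. -131.  180.]
(10, 308) [ 580. -131.  190.]
```

The gripper's outer bracket would come close to the tab in this straddle. I'll push from behind the post with shut fingers instead.

```bash
python3 -m jog '[{"slide":[0,-0.035,0],"rot":[0,0,0],"fingers":45},{"slide":[0,-0.04,-0.02],"rot":[0,-0.1,0],"fingers":0},{"slide":[0,-0.04,-0.045],"rot":[0,0.1,0],"fingers":0},{"slide":[0.001,-0.04,-0.045],"rot":[0,0.1,0],"fingers":0},{"slide":[0.001,-0.04,-0.045],"rot":[0,0.1,0],"fingers":0},{"slide":[0.001,-0.02,-0.045],"rot":[0,0.1,0],"fingers":0},{"slide":[0.001,0.004,-0.045],"rot":[0,0.1,0],"fingers":0},{"slide":[0.001,0.004,-0.045],"rot":[0,0.1,0],"fingers":0}]'
python3 - <<'E'
from h import *
snap('scene','s15.png')
im=cv2.imread('pics/s15.png'); cv2.imwrite('pics/s15c.png',cv2.resize(im[110:270,320:530],None,fx=3.7,fy=3.7,interpolation=cv2.INTER_CUBIC)[:600])
rel([535.5,-42.7,102],tool(-.125))
E
```

```text
clock: 23.2
tcp_pos: [530.2, -84.6, 103.5]
orientation: [-1.572, -0.001, -0.124]
ft_force: [0.3, -1.1, 1.4]
grip_width: 0.3
slide [-0.0007, 0.0025, 0.0424] rot [0.012, 0.004, 0.025]
```

View pics/s15c.png

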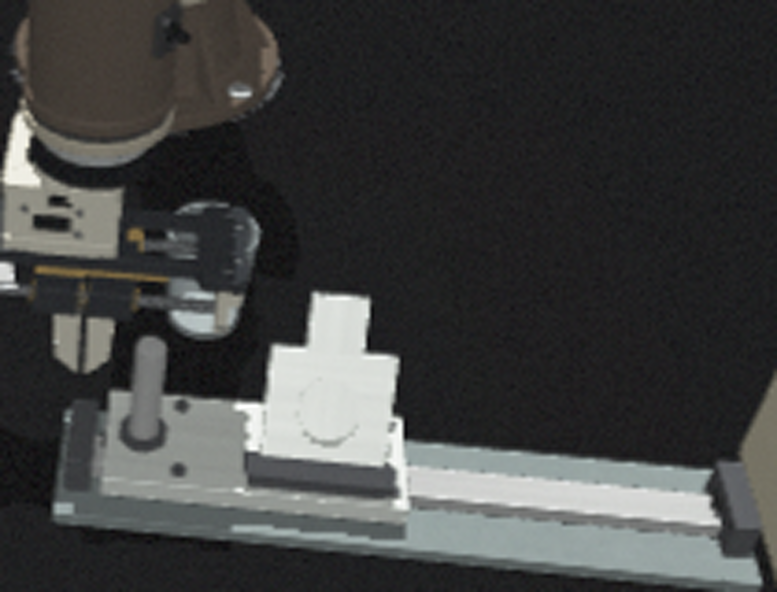

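```bash
python3 -m jog '[{"slide":[-0.0005,0,0.005],"rot":[0,0,0],"fingers":0},{"slide":[-0.0005,0,0.009],"rot":[0,0,0],"fingers":0},{"slide":[-0.0005,0,0.012],"rot":[0,0,0],"fingers":0},{"slide":[-0.0005,0,0.015],"rot":[0,0,0],"fingers":0},{"slide":[-0.0005,0,0.019],"rot":[0,0,0],"fingers":0},{"slide":[-0.0005,0,0.024],"rot":[0,0,0],"fingers":0},{"slide":[-0.0005,0,0.03],"rot":[0,0,0],"fingers":0},{"slide":[-0.0005,0,0.037],"rot":[0,0,0],"fingers":0},{"slide":[-0.0005,0,0.044],"rot":[0,0,0],"fingers":0},{"slide":[-0.0005,0,0.05],"rot":[0,0,0],"fingers":0}]'
python3 - <<'E'
from h import *
snap('scene','s16.png')
im=cv2.imread('pics/s16.png'); cv2.imwrite('pics/s16c.png',cv2.resize(im[110:270,320:530],None,fx=3.7,fy=3.7,interpolation=cv2.INTER_CUBIC)[:600])
E
```

```text
clock: 24.5
tcp_pos: [537.2, -35.5, 104.7]
orientation: [-1.572, -0.004, -0.126]
ft_force: [-0.9, -3.5, 2.1]
grip_width: 0.3
```

View pics/s16c.png

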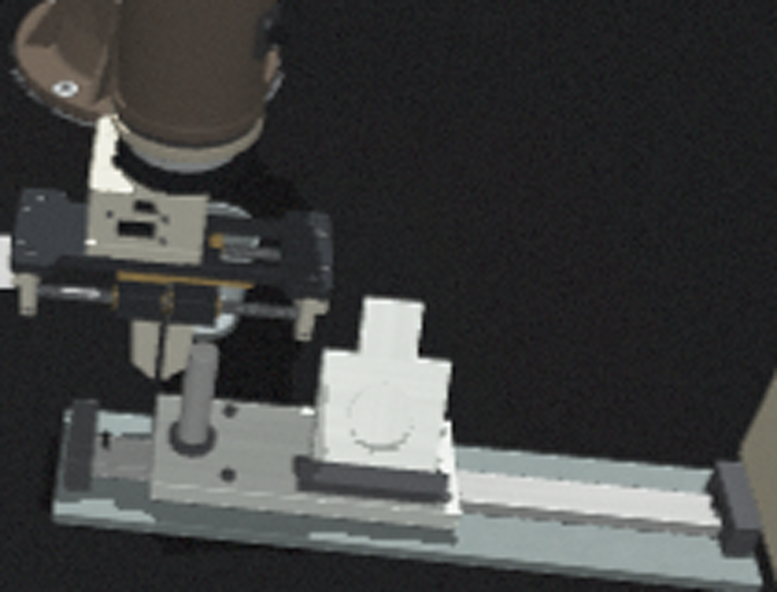

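```bash
python3 -m jog '[{"slide":[0,0,0.008],"rot":[0,0,0],"fingers":0},{"slide":[0,0,0.016],"rot":[0,0,0],"fingers":0},{"slide":[0,0,0.024],"rot":[0,0,0],"fingers":0},{"slide":[0,0,0.032],"rot":[0,0,0],"fingers":0},{"slide":[0,0,0.04],"rot":[0,0,0],"fingers":0},{"slide":[0,0,0.048],"rot":[0,0,0],"fingers":0},{"slide":[0,0,0.056],"rot":[0,0,0],"fingers":0},{"slide":[0,0,0.064],"rot":[0,0,0],"fingers":0},{"slide":[0,0,0.072],"rot":[0,0,0],"fingers":0},{"slide":[0,0,0.08],"rot":[0,0,0],"fingers":0}]'
```

```text
clock: 25.8
tcp_pos: [547.2, 43.8, 104.6]
orientation: [-1.572, -0.004, -0.126]
ft_force: [0.3, -1.9, 2.2]
grip_width: 0.2
```

```bash
python3 -m jog '[{"slide":[0,0,0.008],"rot":[0,0,0],"fingers":0},{"slide":[0,0,0.016],"rot":[0,0,0],"fingers":0},{"slide":[0,0,0.024],"rot":[0,0,0],"fingers":0},{"slide":[0,0,0.032],"rot":[0,0,0],"fingers":0},{"slide":[0,0,0.04],"rot":[0,0,0],"fingers":0},{"slide":[0,0,0.048],"rot":[0,0,0],"fingers":0},{"slide":[0,0,0.055],"rot":[0,0,0],"fingers":0},{"slide":[0,0,0.06],"rot":[0,0,0],"fingers":0}]'
python3 - <<'E'
from h import *
snap('scene','s17.png')
im=cv2.imread('pics/s17.png'); cv2.imwrite('pics/s17c.png',cv2.resize(im[110:270,340:550],None,fx=3.7,fy=3.7,interpolation=cv2.INTER_CUBIC)[:600])
E
```

```text
clock: 26.8
tcp_pos: [554.7, 103.3, 104.4]
orientation: [-1.572, -0.004, -0.126]
ft_force: [1.1, -3.0, 2.1]
grip_width: 0.4
```

View pics/s17c.png

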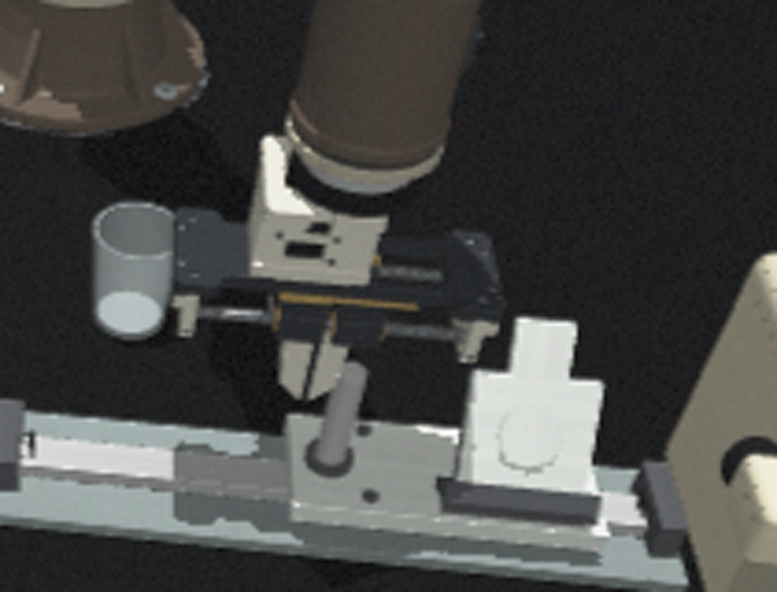

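The plate rides steadily, with about 25 mm left to the stop. Creeping in.

```bash
python3 -m jog '[{"slide":[0,0,0.004],"rot":[0,0,0],"fingers":0},{"slide":[0,0,0.008],"rot":[0,0,0],"fingers":0},{"slide":[0,0,0.012],"rot":[0,0,0],"fingers":0},{"slide":[0,0,0.016],"rot":[0,0,0],"fingers":0},{"slide":[0,0,0.02],"rot":[0,0,0],"fingers":0},{"slide":[0,0,0.023],"rot":[0,0,0],"fingers":0}]'
```

```text
clock: 27.6
tcp_pos: [557.4, 126.0, 104.4]
orientation: [-1.572, -0.004, -0.126]
ft_force: [-0.1, -3.5, 1.0]
grip_width: 0.7
```

```bash
python3 -m jog '[{"slide":[0,0,0.002],"rot":[0,0,0],"fingers":0},{"slide":[0,0,0.004],"rot":[0,0,0],"fingers":0},{"slide":[0,0,0.004],"rot":[0,0,0],"fingers":0}]'
```

```text
clock: 27.98
tcp_pos: [558.0, 129.9, 104.4]
orientation: [-1.572, -0.004, -0.126]
ft_force: [-1.3, -1.1, 0.4]
grip_width: 0.3
```

```bash
python3 -m jog '[{"slide":[0,0,0.002],"rot":[0,0,0],"fingers":0},{"slide":[0,0,0.003],"rot":[0,0,0],"fingers":0},{"slide":[0,0,0.003],"rot":[0,0,0],"fingers":0}]'
```

```text
clock: 28.35
tcp_pos: [558.0, 130.6, 104.4]
orientation: [-1.575, -0.003, -0.128]
ft_force: [-1.8, -7.3, 4.2]
grip_width: 0.4
```

```bash
python3 -m jog '[{"slide":[0,0,0.003],"rot":[0,0,0],"fingers":0},{"slide":[0,0,0.004],"rot":[0,0,0],"fingers":0},{"slide":[0,0,0.004],"rot":[0,0,0],"fingers":0}]'
```

```text
clock: 28.72
tcp_pos: [558.0, 130.8, 104.3]
orientation: [-1.579, -0.002, -0.13]
ft_force: [-5.2, -17.7, 9.4]
grip_width: 0.3
```

Against the stop: the force rises to 18 N with no motion. I'll back off, rise and check.

```bash
python3 -m jog '[{"slide":[0,0,-0.006],"rot":[0,0,0],"fingers":0},{"slide":[0,0,-0.03],"rot":[0,0,0],"fingers":0},{"slide":[0,-0.04,-0.04],"rot":[0,0,0],"fingers":0},{"slide":[-0.03,-0.1,-0.06],"rot":[0,0,0],"fingers":0},{"slide":[-0.08,-0.13,-0.1],"rot":[0,0,0],"fingers":0},{"slide":[-0.13,-0.13,-0.14],"rot":[0,0,0],"fingers":0},{"slide":[-0.13,-0.13,-0.14],"rot":[0,0,0],"fingers":0},{"slide":[-0.13,-0.13,-0.14],"rot":[0,0,0],"fingers":0}]'
python3 - <<'E'
from h import *
snap('scene','s18.png')
im=cv2.imread('pics/s18.png'); cv2.imwrite('pics/s18c.png',cv2.resize(im[170:280,380:550],None,fx=4.7,fy=4.7,interpolation=cv2.INTER_CUBIC)[:600])
E
```

```text
clock: 29.72
tcp_pos: [412.0, 14.5, 234.6]
orientation: [-1.571, -0.006, -0.126]
ft_force: [0.3, 0.1, 0.4]
grip_width: 0.3
```

View pics/s18c.png

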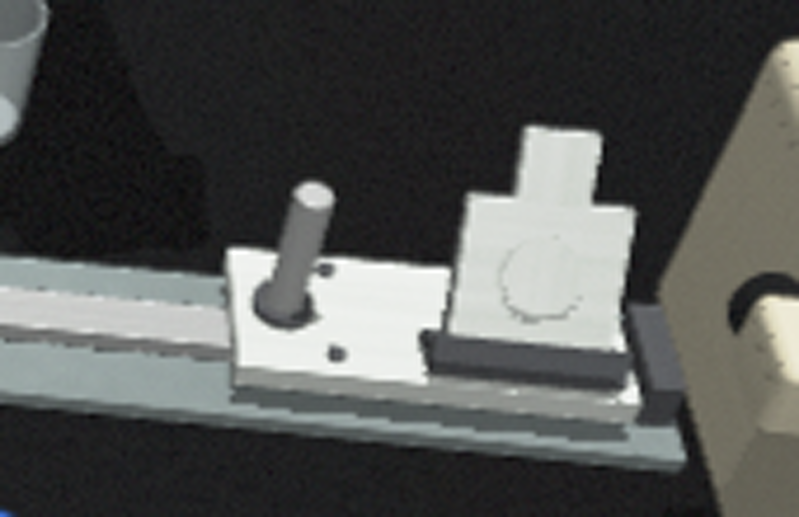

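View pics/s18.png

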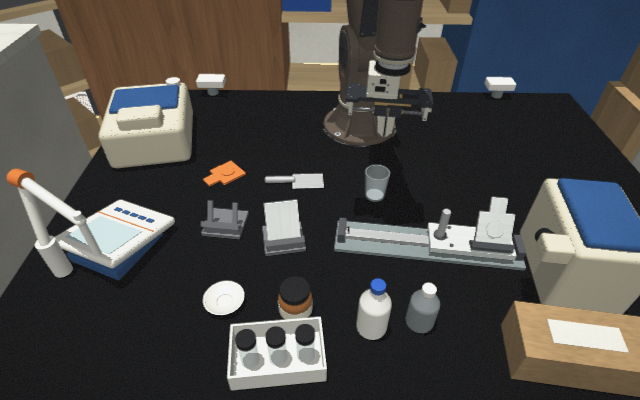

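The carriage is against the stop at crop (635,390), with the plate aboard and its disc outward, and everything else is in place. One number check on the travel, then I'll hand in.

```bash
python3 - <<'E'
from h import *
a=atz(load('scene4.png'),(183/3.6+310,48/3.6+190),125)[0]; b=atz(load('s18.png'),(314/4.7+380,194/4.7+170),125)[0]
print(a,b,np.linalg.norm(b-a))
st=get_state(); print(st['joint_vel'].round(3),st['ft_force'].round(1))
from station import sign_off
print(sign_off())
E
```

```text
[541.74410295 -40.39154418 125.        ] [566.82524196 157.33380025 125.        ] 199.30974729359372
[-0.008  0.027 -0.004 -0.02   0.001 -0.001 -0.003] [-0.8 -0.7  0.8]
the job is handed in; nothing more can be done
None
```

I pushed the empty carriage to the reading-head stop, then through its full travel to the far stop. The carriage took about 2–4 N each way with no sticky spots, and both stops showed as force rising with no motion. I then took the tabbed grey plate from its stand, turned it over and leaned it on the cradle with the disc outward. I let go, then slid the carriage slowly home from behind the post, using about 65 mm/s at most.

**Last checks:**
- **Carriage:** the post moved 199 mm between the far end and home by camera, and the stop held against an 18 N push.
- **Plate:** it sits in the cradle, disc outward and released. It was about 3 mm off the nominal seat when measured at the far end. At home I judged it only by eye, and it looked unchanged.
- **Surroundings:** the plain plate and the other things looked unmoved in the last picture. The arm was clear, with no contact force.

**What disagreed:** the top camera's y readings were about 4 mm off from the scene and wrist views, so I went by those two. A first try at straddling the post for the loaded slide brought the gripper too close to the tab, so I changed to pushing from behind before any contact.

The job is handed in at about 30 s of the 67 s allowed. The sign-off gave no verdict.

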